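Hook the probe fixture's return spring onto its anchor post with the spring puller

TASK

Draw the spring puller (the tool whose steel shank ends in a bent-down prong) out from under the bench riser, where only its shank can be reached, and lay it down on the black rubber mat. Then take it again by its handle, put its prong in the eye at the free end of the fixture's spring, stretch the spring and swing it until its hook catches the anchor post and holds there on its own. Finally lay the puller back on the mat, prong down, and let go; never touch the spring with the fingers, and leave the other things on the bench where they are.

Things in the scene. Friction and masses are not known exactly. Their poses are not given: they have to be found in the camera images.
- fixture: aluminium base plate of the probe fixture, 245 x 270 x 20 mm, fixed. Origin on the table under the spring's pivot stud; x axis from the stud to the anchor post (about world -y). It spans x -80 to +165, y -150 to +120 mm. Its -y part carries a control unit (44 mm high) and, at x -75 to +20, pillars with a probe bridge (112 mm high); its +y part only the spring.
- post (a point): anchor post: upright steel pin 10 mm across, its top 55 mm above the table, 143 mm from the pivot. This point is on its axis at the spring's level, 36 mm above the table. It stops the hook and the eye, not the coil.
- spring: steel coil spring 22 mm across on the stud. Swings level about it, staying where left (-0.4 to +1.0 rad, the angle from fixture x to spring x, + counter-clockwise from above; starts at +0.3 to +0.5, unstretched) and stretches along its x axis, 65 mm at most; pull 1.5 N + 170 N per metre of stretch. Origin on the pivot axis at the spring's level; x axis along it to the hook.
- hook_seat (a point): inside the hook, where the post's axis lies once caught; 119 mm from the pivot unstretched, so hooked at 24 mm of stretch. The hook is a level J of 6 mm wire, 18 mm wide inside; its curve bears on the post's far side, its mouth opens to the pivot and to the spring's -y side, so the post enters from there as the spring swings from its start towards angle 0.
- hook_tip (a point): end of the J's curled lip (wire centre), 12 mm to the spring's -y side. For the post to pass in, the hook must be pulled 9 to 26 mm further out than where it seats (18 mm is best), swung to angle 0, then eased back.
- hook_eye (a point): centre of the closed round eye for the puller at the spring's free end, 24 mm past hook_seat along the spring's x axis, at its level. Inside 20 mm across, lying level, wire 6 mm thick (33 to 39 mm above the table; the plate below is 20 mm high). A pulling prong bears on its far inner side: prong axis 6 mm past this centre.
- puller_handle (a point): centre of the puller's black handle, 80 mm long, 22 mm wide, 36 mm tall; its x axis points from handle to prong, z up. At the start it is under the riser, out of reach from above. The tool lies level on its handle and prong tip. It is 200 mm long and weighs about 0.14 kg (0.10 to 0.18).
- puller_shank (a point): point to take the shank: on the axis of the straight steel shank, 10 mm across, 24 mm above the tool's underside, 100 mm ahead of the handle's centre; the shank is free 60 mm behind and 50 mm ahead of it.
- puller_tip (a point): lowest point of the prong, level with the handle's underside, 156 mm ahead of the handle's centre. The prong is round, 8 mm across, square to the shank, 19 mm long below it.
- puller: the puller; origin in the middle of its length (60 mm ahead of the handle's centre, 96 mm behind the prong), at its underside; x axis from handle to prong, z up.
- riser: grey steel instrument riser, 300 mm (x) by 110 mm (y), 60 mm tall, 50 mm free below, fixed; origin on the table under its centre. Open to its +y side only; a bench meter on it reaches 105 mm. Two tools lie with their handles under it, 130 mm apart, shanks sticking out to +y: the puller and a straight scriber, in either order.
- mat: black rubber mat, 170 mm (x) by 220 mm (y), 2 mm thick, fixed; origin on the table under its centre.
- scriber_mid (a point): middle of a bystander: a scriber with the same handle and a thin straight shank without prong, beside the puller.
- screwdriver: bystander: screwdriver, 160 mm long
- spool: bystander: wire spool, 56 mm across, 46 mm tall
- jar: bystander: small white jar, 48 mm across, 60 mm tall
- bin: bystander: small open black bin 120 x 90 x 45 mm
- brush: bystander: small brush, 130 mm long
Mind the look-alikes: they are no part of the job. Leave any yellow look-alike of the puller alone.

How it is judged:
On the way, in this order (a step that is already met when the one before it is completed fails the run):
1. the puller, drawn out from under the riser, lies on the mat, let go (x of puller in the frame of mat between -0.085 and 0.085 m and y of puller in the frame of mat between -0.11 and 0.11 m and height (world z) of puller below 0.01 m and angle between puller's own z axis and vertical below 0.15 rad and contact force between the fingers and puller below 0.1 N and linear speed of puller below 0.02 m/s), for 0.2 s.
2. the puller, held by its handle, stretches the spring (distance between hook_seat and spring above 0.139 m and contact force between puller and spring above 1 N and distance between the grasp point and puller_handle below 0.045 m), for 0.1 s.
3. the hook has caught the post and holds without the puller (distance between hook_seat and post below 0.006 m and contact force between puller and spring below 0.1 N), for 0.2 s.
At the end, for the whole second after the job is handed in: The hook sits on the anchor post (hook_seat within 6 mm of the post's axis) and the puller lies prong down on the mat (its middle over the mat, underside less than 10 mm above the table, tilted less than 0.15 rad), let go and at rest (all of step 1 and distance between hook_seat and post below 0.006 m); the robot touches nothing.
It fails at once if the fingers touch the spring (contact force between the fingers and spring above 0.5 N).
It fails at once if a bystander is moved by more than 30 mm (distance of any of scriber_mid, screwdriver, spool, jar, bin, brush from where it was at the start of the episode above 0.03 m).
It also fails if it takes over 70 s, if anything falls off the work surface, if the arm or the gripper's body presses on something with over 40 N, if the wrist force passes 120 N, or if a joint passes its speed limit or range.

ROBOT

A 6-joint arm with a two-finger parallel gripper is mounted at the origin on the work surface. World frame = base frame: x ahead of the robot, y to its left, z up, the work surface at z = 0. Lengths are in m, angles in rad, forces in N, time in s.
With the tool pointing down it reaches from about 0.375 to 0.975 m from the base axis. Payload 3.8 kg.
Tool frame: the origin (TCP) lies at the very end of the fingers, on their centre line; the grasp point (between the pads) lies pinch_z behind it (pinch_z is the distance from the TCP to the grasp point, in m); z points along the fingers, x is the direction in which the jaws open and shut, and the axes are right-handed (so a half turn about z gives the same grasp; the last joint's range is limited). The gripper opens to 88 mm and grips with 3 to 60 N. Pads are 18 mm wide; open, the fingers measure 123 mm over their backs; the gripper's body (75 mm by 187 mm) begins 45 mm behind the grasp point.
Start: joints at [-1.341, 0.264, 1.604, -0, 1.274, -0.037], TCP at [0.178, -0.651, 0.239] pointing down, gripper open.
Joint ranges: [-2.63, 2.63], [-0.94, 2.18], [0.31, 2.57], [-1.31, 4.45], [0, 2.66], [-2.55, 2.55]. Speed limits (rad/s): [2.57, 2.57, 3.14, 3.14, 3.14, 3.14].

INTERFACE

Orientations are given as a unit quaternion [w, x, y, z].
In Python, from cell import observe, get_image, finish_job, pinch_z gives the robot as it stands. The module is installed in compiled form; this text tells all that it offers.
- The arm moves only by the shell command python3 -m handwheel 'ROWS'. ROWS is a JSON object of lists of equal length, an entry for each row: "offset": the shift along the tool's x, y, z in m, a list of three; "twist": the turn, a rotation vector about the tool's x, y, z in rad, a list of three; "jaw": the opening, from -1 (shut) to 1 (fully open). A call has 1 to 5 rows; each row shifts and turns the pose as measured when the row begins, along the tool's axes as they then stand; what a row does not reach is not made up. A row lasts 1/8 s, in which the tool goes at most 62.5 mm and 10.7 degrees, less where a joint would pass 70% of its speed; a pose out of reach is approached as far as the arm can. A call is refused whole if a number of a shift passes 0.0625 or a number of a turn 0.188, either way. A call with a gripper value outside its range is refused whole. The fingers move at their own pace and stop on an object; the grip force is fixed at half the most. Time passes only in rows, so rows that do not move let the fingers close. It gives the time, the measured TCP pose, the force and the opening at its end, in the units of the state.
- observe(): the state, without advancing time (a new reading comes with each control period).
- get_image(name): name is "scene" or "top" or "wrist"; returns a dict with "img" (420x560x3 uint8, red, green, blue), "depth" (420x560 float32, m along the optical axis (not along the pixel's ray), 0 where there is no reading), "fx", "fy", "cx", "cy" (pixels), "world_from_camera" (4x4, takes a point from camera to world coordinates); the wrist camera has in their place "T_tool_cam" (4x4, takes a point from camera to tool coordinates, whose origin is the TCP and whose axes are the tool frame's). Camera axes: x right, y down, z forward; pixel columns grow to the right and rows downward; lengths in m; the calibration is good to about 2 mm. The wrist camera is an equidistant fisheye: a pixel r from the principal point sees the ray r / f radians off the axis. A picture is of the moment at which its call begins: read the wrist's pose just before it.
- finish_job(): hands the job in, once; it reports no verdict.
The state is a dict: "time": time; "q": joint angles; "joint_vel": joint speeds; "joint_efforts": joint torques, N m; "tcp_pos": TCP position; "tcp_rot": TCP orientation; "ft_force": force on the tool from outside, world axes, zero at the start; "wrist_torque": the same for the moment, N m; "width": opening from 0.0 (shut) to 1.0 (fully open).
Only numpy, scipy, OpenCV 4.12 (cv2) and the standard library are available. Lean on these libraries where they do the work, as an engineer would, in place of code of your own. Each camera call takes 0.05 s, during which the arm holds its last target.

## Working session

There is one attempt and no reset: what is moved stays moved. The work goes in short steps, Python scripts to look and compute and a shell command to move; the robot and the scene stay as the last step left them, time stands still between calls to the robot, and variables do not carry over. Pictures are saved under pics/ and viewed, and the job is handed in when it is done.

```bash
mkdir -p pics; cat > h.py <<'E'
import numpy as np, cv2
from cell import observe, get_image, pinch_z
from scipy.spatial.transform import Rotation as R
def rot(q): return R.from_quat([q[1],q[2],q[3],q[0]])
def save(n,name):
    d=get_image(n); cv2.imwrite('pics/'+name+'.png',d['img'][:,:,::-1]); np.savez('/tmp/'+name+'.npz',**d); return d
def pix(d,u,v,z):
    M=np.array(d['world_from_camera']); r=M[:3,:3]@np.array([(u-d['cx'])/d['fx'],(v-d['cy'])/d['fy'],1]); o=M[:3,3]
    return o+r*(z-o[2])/r[2]
def pd(d,u,v):
    M=np.array(d['world_from_camera']); z=d['depth'][int(v),int(u)]
    return M[:3,:3]@(np.array([(u-d['cx'])/d['fx'],(v-d['cy'])/d['fy'],1])*z)+M[:3,3]
E
python3 - <<'E'
from h import *
s=observe(); print(s, pinch_z if not callable(pinch_z) else pinch_z())
for n in('scene','top','wrist'):
    d=save(n,n+'0')
    print(n,d['fx'],d['fy'],d['cx'],d['cy'],np.round(d.get('world_from_camera',d.get('T_tool_cam')),4).tolist())
E
```

```text
{'time': 0.0, 'q': array([-1.34091466e+00,  2.64713913e-01,  1.60534520e+00, -2.96455012e-05,
        1.27372885e+00, -3.68925959e-02]), 'joint_vel': array([ 0.00024215, -0.00078244,  0.00230819, -0.00101441,  0.00103288,
        0.00071559]), 'joint_efforts': array([-2.38804765e-03, -5.02117503e+01, -3.56877744e+01,  7.25491648e-02,
        2.93924077e-02, -1.83286356e-04]), 'tcp_pos': array([ 0.17777629, -0.65043335,  0.23743002]), 'tcp_rot': array([-6.86829562e-04,  7.94867303e-01, -6.06782305e-01, -8.56331303e-04]), 'ft_force': array([0.56162403, 0.34616498, 0.95397712]), 'wrist_torque': array([ 0.00596485, -0.02231849,  0.02005757]), 'width': 0.9978991248954716} 0.0187
scene 490.342545234894 490.342545234894 279.36551896643425 215.69684906185705 [[0.8426, 0.3862, -0.3753, 1.1933], [0.5383, -0.5817, 0.6098, -1.0777], [0.0172, -0.7159, -0.698, 1.2054], [0.0, 0.0, 0.0, 1.0]]
top 425.769122713856 425.769122713856 278.41197691444086 210.98050031924342 [[0.0047, -0.9968, 0.0802, 0.4458], [-1.0, -0.0048, -0.0016, -0.0894], [0.002, -0.0801, -0.9968, 1.3754], [0.0, 0.0, 0.0, 1.0]]
wrist 325.19226210127806 325.19226210127806 280.43687050954946 206.1141693250289 [[1.0, -0.0013, -0.0003, -0.001], [0.0014, 0.9633, 0.2683, -0.0699], [-0.0001, -0.2683, 0.9633, -0.1471], [0.0, 0.0, 0.0, 1.0]]
```

View pics/scene0.png

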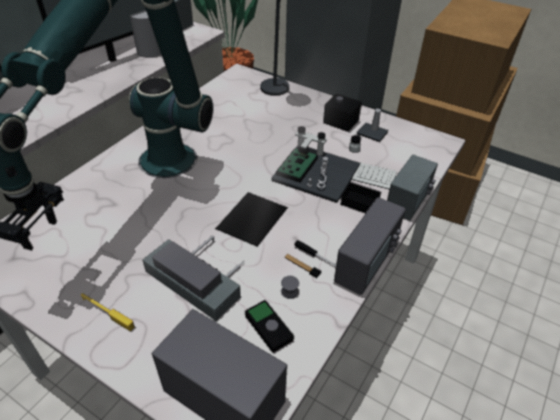

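View pics/top0.png

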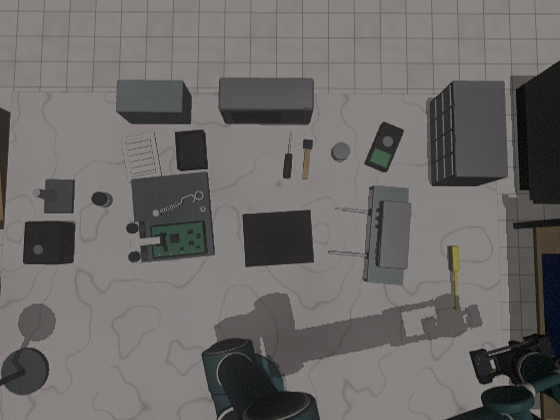

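View pics/wrist0.png

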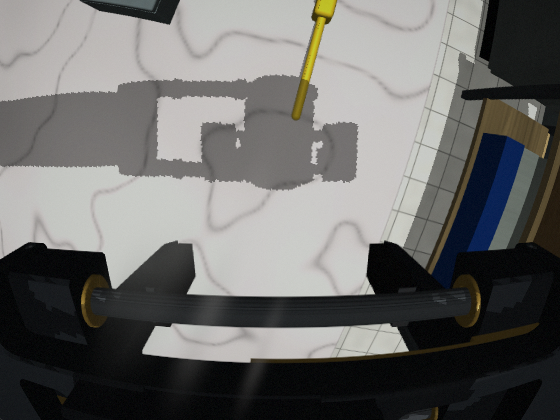

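Top view: the riser is at about (388,235), with two shanks sticking out to its left at (350,210) and (348,253). The mat is at (278,238), the fixture at (172,217), and the yellow look-alike at (455,270). Next I'll crop closer.

```bash
python3 - <<'E'
from h import *
a=cv2.imread('pics/top0.png')[190:275,320:420]; b=cv2.imread('pics/scene0.png')[220:320,130:260]
c=cv2.imread('pics/top0.png')[165:270,120:225]
cv2.imwrite('pics/c1.png',np.clip(cv2.resize(a,(600,510),interpolation=2)*1.5,0,255))
cv2.imwrite('pics/c2.png',cv2.resize(b,(650,500),interpolation=2))
cv2.imwrite('pics/c3.png',np.clip(cv2.resize(c,(600,600),interpolation=2)*1.8,0,255))
E
```

```text
[ WARN:0@0.568] global loadsave.cpp:1063 imwrite_ Unsupported depth image for selected encoder is fallbacked to CV_8U.
```

View pics/c1.png

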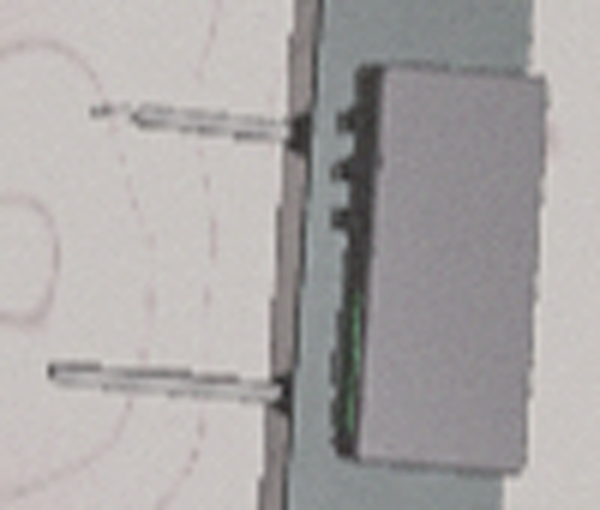

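View pics/c2.png

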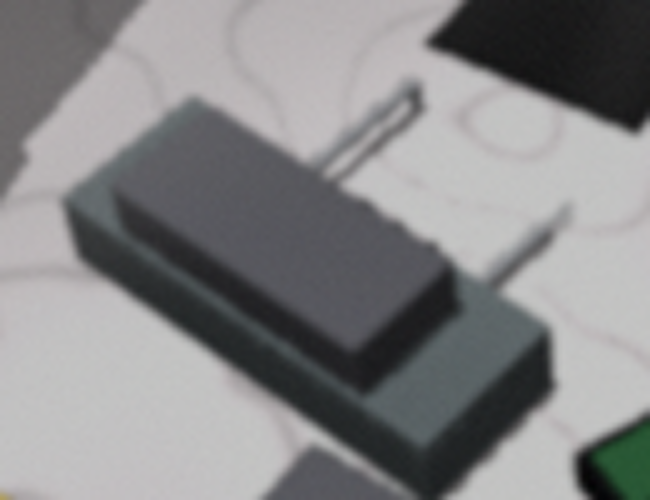

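View pics/c3.png

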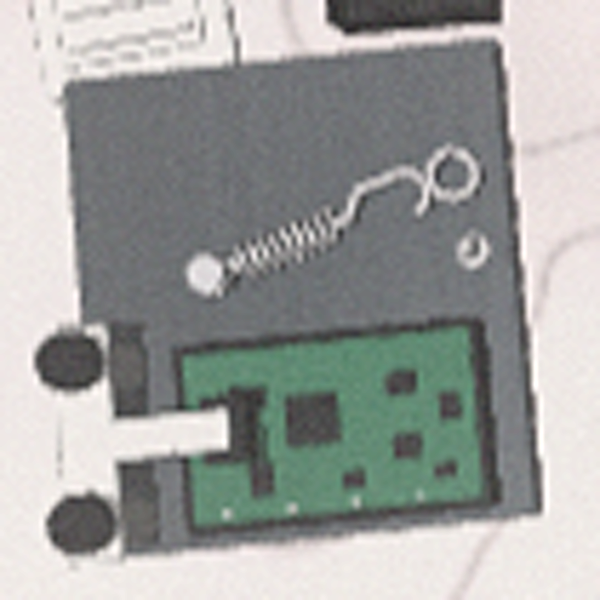

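Candidates: the lower shank at top (348,253), which is longer and thicker and shows a bent prong at its tip in the scene crop; the upper thin shank at (350,210), which has no prong and is the scriber; and the yellow tool at (455,270), a look-alike to leave alone. I choose the lower shank.

```bash
python3 - <<'E'
from h import *
d=dict(np.load('/tmp/top0.npz'))
c=lambda u,v:(320+u/6,190+v/6)
f=lambda u,v:(120+u*105/600,165+v*105/600)
np.set_printoptions(precision=4,suppress=True)
print('puller far',pix(d,*c(52,372),.024),'near',pix(d,*c(280,392),.024))
print('scriber',pix(d,*c(95,110),.024),pix(d,*c(280,130),.024))
for n,p,z in(('pivot',(206,273),.045),('post',(472,247),.055),('eye',(452,174),.036),('hooklip',(420,212),.036)): print(n,pix(d,*f(*p),z))
for p in((243,212),(310,210),(314,264),(246,267)): print('mat',pix(d,*p,.002))
for p in((372,187),(409,187),(403,284),(362,280)): print('riser',pix(d,*p,.06))
E
```

```text
puller far [ 0.4252 -0.251   0.024 ] near [ 0.4153 -0.371   0.024 ]
scriber [ 0.5639 -0.2745  0.024 ] [ 0.5537 -0.3727  0.024 ]
pivot [0.5453 0.2916 0.045 ]
post [0.5595 0.1444 0.055 ]
eye [0.6016 0.1596 0.036 ]
hooklip [0.5804 0.1769 0.036 ]
mat [0.5524 0.0229 0.002 ]
mat [ 0.56   -0.1939  0.002 ]
mat [ 0.3864 -0.2065  0.002 ]
mat [0.3758 0.0113 0.002 ]
riser [ 0.628  -0.3827  0.06  ]
riser [ 0.6285 -0.498   0.06  ]
riser [ 0.3294 -0.4737  0.06  ]
riser [ 0.3409 -0.3484  0.06  ]
```

```bash
cat > plan.py <<'E'
import sys
from h import *
# usage: x y z heading_deg(tool x) [nrows]; prints rows for current state -> target, tool down
def plan(x,y,z,head,n=None):
    s=observe(); p=np.array(s['tcp_pos']); r=rot(s['tcp_rot'])
    hh=np.radians(head); T=R.from_matrix(np.array([[np.cos(hh),np.sin(hh),0],[np.sin(hh),-np.cos(hh),0],[0,0,-1]]).T.T)
    rv=(r.inv()*T).as_rotvec(); d=np.array([x,y,z])-p
    need=max(np.linalg.norm(d)/.06,np.linalg.norm(rv)/.18)
    n=n or int(np.ceil(need)); print('t',round(s['time'],2),'pos',p.round(4),'d',d.round(4),'rv',rv.round(4),'n',n,'w',round(float(s['width']),3),'F',np.round(s['ft_force'],1))
    k=r
    for i in range(n):
        print((k.inv().apply(d/n)).round(4).tolist(),(rv/n).round(3).tolist()); k=k*R.from_rotvec(rv/n)
if __name__=='__main__':
    a=[float(v) for v in sys.argv[1:]]; plan(*a[:4],n=int(a[4]) if len(a)>4 else None)
E
python3 plan.py .42 -.28 .2 -4.7
```

```text
t 0.15 pos [ 0.1778 -0.6506  0.2377] d [ 0.2422  0.3706 -0.0377] rv [-1.100e-03  1.500e-03 -1.222e+00] n 8 w 0.998 F [-0.1 -0.9  0. ]
[-0.0367, -0.0414, 0.0048] [-0.0, 0.0, -0.153]
[-0.03, -0.0465, 0.0048] [-0.0, 0.0, -0.153]
[-0.0225, -0.0505, 0.0048] [-0.0, 0.0, -0.153]
[-0.0146, -0.0534, 0.0047] [-0.0, 0.0, -0.153]
[-0.0063, -0.055, 0.0047] [-0.0, 0.0, -0.153]
[0.0021, -0.0553, 0.0047] [-0.0, 0.0, -0.153]
[0.0105, -0.0543, 0.0047] [-0.0, 0.0, -0.153]
[0.0187, -0.0521, 0.0047] [-0.0, 0.0, -0.153]
```

```bash
python3 -m handwheel '{"offset":[[-0.037,-0.041,0.005],[-0.03,-0.046,0.005],[-0.022,-0.05,0.005],[-0.015,-0.053,0.005],[-0.006,-0.055,0.005]],"twist":[[0,0,-0.153],[0,0,-0.153],[0,0,-0.153],[0,0,-0.153],[0,0,-0.153]],"jaw":[1,1,1,1,1]}'; python3 plan.py .42 -.28 .2 -4.7
```

```text
time: 0.78
tcp_pos: [0.3272, -0.4149, 0.2102]
tcp_rot: [-0.001, 0.966, -0.258, -0.001]
ft_force: [0.9, -0.4, -0.3]
width: 0.999
t 0.78 pos [ 0.3272 -0.4149  0.2102] d [ 0.0928  0.1349 -0.0102] rv [-0.0022  0.0013 -0.4396] n 3 w 0.999 F [ 0.9 -0.4 -0.3]
[0.0044, -0.0544, 0.0035] [-0.001, 0.0, -0.147]
[0.0123, -0.0532, 0.0035] [-0.001, 0.0, -0.147]
[0.0199, -0.0508, 0.0034] [-0.001, 0.0, -0.147]
```

```bash
python3 -m handwheel '{"offset":[[0.004,-0.054,0.003],[0.012,-0.053,0.003],[0.02,-0.051,0.004],[0,0,0]],"twist":[[0,0,-0.147],[0,0,-0.147],[0,0,-0.147],[0,0,0]],"jaw":[1,1,1,1]}'; python3 - <<'E'
from h import *
s=observe(); d=save('wrist','w1'); print(s['tcp_pos'],s['tcp_rot'])
np.savez('/tmp/w1s.npz',p=s['tcp_pos'],q=s['tcp_rot'])
E
```

```text
time: 1.27
tcp_pos: [0.4212, -0.2711, 0.1991]
tcp_rot: [-0.002, 1.0, -0.03, -0.001]
ft_force: [0.5, -0.1, -0.0]
width: 0.998
[ 0.4212289  -0.27110304  0.19905601] [-1.97771040e-03  9.99535325e-01 -3.04132177e-02 -5.09578889e-04]
```

View pics/w1.png

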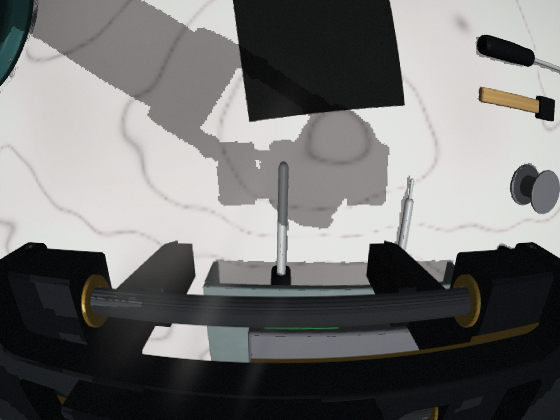

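Wrist view: the puller's shank runs from (283,163) at the prong end to the dark handle at (281,267), with the riser behind. The scriber is at (406,215), 130 mm away, and has a thin stepped tip without a prong.

```bash
cat >> h.py <<'E'
def wray(d,s,u,v,z):
    "wrist fisheye pixel -> world on plane z"
    dx,dy=u-d['cx'],v-d['cy']; r=np.hypot(dx,dy); th=r/d['fx']
    c=np.array([np.sin(th)*dx/(r+1e-9),np.sin(th)*dy/(r+1e-9),np.cos(th)])
    T=np.array(d['T_tool_cam']); q=rot(s['tcp_rot'])
    o=q.apply(T[:3,3])+np.array(s['tcp_pos']); w=q.apply(T[:3,:3]@c)
    return o+w*(z-o[2])/w[2]
E
python3 - <<'E'
from h import *
d=dict(np.load('/tmp/w1.npz')); t=np.load('/tmp/w1s.npz'); s=dict(tcp_pos=t['p'],tcp_rot=t['q'])
np.set_printoptions(precision=4,suppress=True)
hsv=cv2.cvtColor(d['img'],cv2.COLOR_RGB2HSV)
for v in range(160,280,6): print(v,d['img'][v,272:292].sum(1)//3)
for p in((283,162),(282.5,200),(281,240),(281,267)): print(p,wray(d,s,*p,.024))
for p in((233,0),(387,0),(404,104),(251,120)): print('mat',wray(d,s,*p,.002))
E
```

```text
160 [137 137 137 138 137 137 138 138 137 137 136 134 134 137 138 137 138 138
 137 136]
166 [137 138 138 137 137 136 110  76  88  96 100 107 104  97  92  82  97 137
 137 137]
172 [140 138 138 140 138 137  94  82  94 102 107 120 112 102  97  88 103 137
 137 136]
178 [140 135 138 137 136 135  90  84  96 104 107 117 109 101  94  85 101 138
 136 137]
184 [137 137 136 135 137 134  82  83  97 103 111 118 109  99  95  85 115 138
 138 139]
190 [139 136 138 137 135 132  81  84  98 103 109 116 107  98  90  83 137 136
 136 137]
196 [135 137 138 137 137 134  73  84  98 105 113 114 106  99  91  88 136 139
 138 136]
202 [122 127 129 132 133 127  75  87  99 106 115 114 103  97  90  89 135 135
 136 136]
208 [226 225 180 135 133 102  76  89 100 106 115 112 103  96  89  99 130 130
 129 124]
214 [227 227 227 227 225 181  78  93 101 106 115 111 101  95  84  92 135 137
 137 137]
220 [227 227 227 227 225 137  79  91 102 106 117 110 101  92  83 124 228 224
 184 183]
226 [227 227 226 227 225 154 139 166 186 204 217 188 166 119  98 134 148 227
 227 228]
232 [226 226 227 227 223 124 143 168 187 205 213 185 165
[... 209 characters left out ...]
[227 227 227 226 226 119 154 175 193 209 195 176 157 127 109 207 227 227
 228 227]
256 [225 226 227 226 224 122 156 178 194 208 193 172 155 124 132 227 227 227
 227 227]
262 [142 140 143 136 103 128 158 179 194 208 189 169 150 119 134 141 143 142
 141 139]
268 [ 20   3   4   5  14 127 160 181 195 204 184 167 146 117  13  11   8  50
 125 131]
274 [  6   5   2   8   6  43  72  83  97 105 145 127  67  30   9  16  12  11
  57 136]
(283, 162) [ 0.4259 -0.2446  0.024 ]
(282.5, 200) [ 0.423  -0.2836  0.024 ]
(281, 240) [ 0.4188 -0.3272  0.024 ]
(281, 267) [ 0.4168 -0.3591  0.024 ]
mat [ 0.3837 -0.0651  0.002 ]
mat [ 0.5517 -0.0686  0.002 ]
mat [ 0.5622 -0.1888  0.002 ]
mat [ 0.3951 -0.2005  0.002 ]
```

```bash
python3 plan.py .423 -.282 .008 -4.6
```

```text
t 1.32 pos [ 0.4206 -0.2726  0.1992] d [ 0.0024 -0.0094 -0.1912] rv [-0.003   0.0013  0.017 ] n 4 w 1.002 F [-0.6  0.5  0. ]
[0.0008, 0.0025, 0.0478] [-0.001, 0.0, 0.004]
[0.0008, 0.0024, 0.0478] [-0.001, 0.0, 0.004]
[0.0008, 0.0024, 0.0478] [-0.001, 0.0, 0.004]
[0.0008, 0.0023, 0.0478] [-0.001, 0.0, 0.004]
```

```bash
python3 -m handwheel '{"offset":[[0.001,0.003,0.048],[0.001,0.003,0.048],[0.001,0.002,0.048],[0,0.002,0.025]],"twist":[[-0.001,0,0.004],[-0.001,0,0.004],[-0.001,0,0.004],[0,0,0.004]],"jaw":[1,1,1,1]}'; python3 plan.py .423 -.282 .008 -4.6; python3 - <<'E'
from h import *
d=save('wrist','w2')
E
```

```text
time: 1.82
tcp_pos: [0.4242, -0.2905, 0.0303]
tcp_rot: [0.004, 0.999, -0.044, 0.003]
ft_force: [-0.1, 0.1, -0.6]
width: 1.0
t 1.82 pos [ 0.4242 -0.2905  0.0303] d [-0.0012  0.0085 -0.0223] rv [ 0.008  -0.007  -0.0078] n 1 w 1.0 F [-0.1  0.1 -0.6]
[-0.0021, -0.0086, 0.0222] [0.008, -0.007, -0.008]
```

View pics/w2.png

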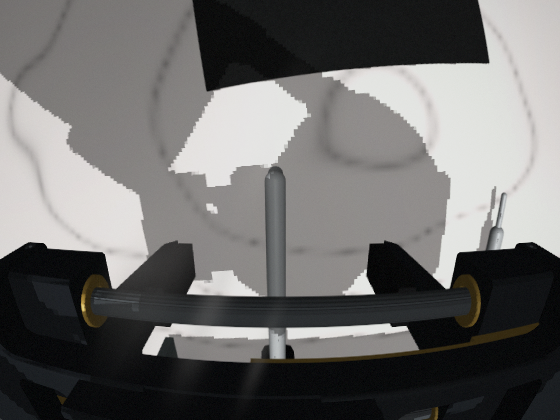

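The shank lies midway between the fingers (column 276) and parallel to them. I'll descend and close.

```bash
python3 -m handwheel '{"offset":[[-0.001,-0.008,0.022],[0,0,0],[0,0,0],[0,0,0],[0,0,0]],"twist":[[0.008,-0.007,-0.008],[0,0,0],[0,0,0],[0,0,0],[0,0,0]],"jaw":[1,-1,-1,-1,-1]}'; python3 plan.py .423 -.282 .008 -4.6
```

```text
time: 2.5
tcp_pos: [0.4228, -0.2876, 0.009]
tcp_rot: [0.001, 0.999, -0.044, 0.0]
ft_force: [-0.0, 0.6, 0.3]
width: 0.566
t 2.5 pos [ 0.4228 -0.2876  0.009 ] d [ 0.0002  0.0056 -0.001 ] rv [ 0.0019 -0.0006 -0.0075] n 1 w 0.566 F [-0.   0.6  0.3]
[-0.0003, -0.0056, 0.001] [0.002, -0.001, -0.008]
```

```bash
python3 -m handwheel '{"offset":[[0,0,0],[0,0,0],[0,0,0],[0,0,0],[0,0,-0.008]],"twist":[[0,0,0],[0,0,0],[0,0,0],[0,0,0],[0,0,0]],"jaw":[-1,-1,-1,-1,-1]}'; python3 plan.py .423 -.28 .017 -4.6
```

```text
time: 3.12
tcp_pos: [0.4228, -0.2872, 0.0176]
tcp_rot: [0.001, 0.999, -0.044, 0.0]
ft_force: [0.1, 0.6, -1.1]
width: 0.101
t 3.12 pos [ 0.4228 -0.2872  0.0176] d [ 0.0002  0.0072 -0.0006] rv [ 0.0017 -0.0004 -0.0071] n 1 w 0.101 F [ 0.1  0.6 -1.1]
[-0.0004, -0.0072, 0.0006] [0.002, -0.0, -0.007]
```

```bash
python3 -m handwheel '{"offset":[[0,-0.02,0],[0,-0.035,0],[0,-0.035,0],[0,-0.035,0],[0,-0.02,0]],"twist":[[0,0,0],[0,0,0],[0,0,0],[0,0,0],[0,0,0]],"jaw":[-1,-1,-1,-1,-1]}'; python3 - <<'E'
from h import *
d=save('scene','s1');d=save('wrist','w3')
E
```

```text
time: 3.75
tcp_pos: [0.4348, -0.1354, 0.0176]
tcp_rot: [0.0, 0.999, -0.046, 0.0]
ft_force: [0.7, 0.3, -1.7]
width: 0.098
```

View pics/s1.png

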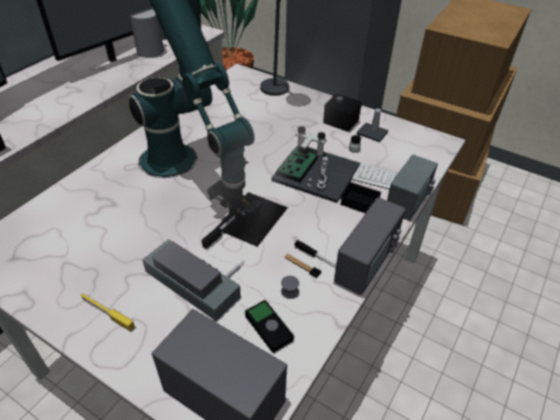

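View pics/w3.png

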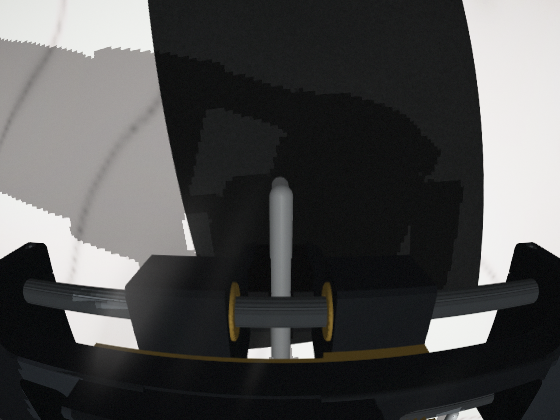

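The puller is out of the riser: its handle shows at scene (213,230), and the prong is ahead of the fingers at wrist (280,185). The scriber hasn't moved. I'll lift it and carry it to the mat.

```bash
python3 plan.py .475 -.031 .045 -4.6 4
```

```text
t 3.85 pos [ 0.4346 -0.1352  0.0175] d [0.0404 0.1042 0.0275] rv [ 0.0002  0.0003 -0.0093] n 4 w 0.099 F [-0.5 -0.5 -1.6]
[0.0077, -0.0269, -0.0069] [0.0, 0.0, -0.002]
[0.0078, -0.0268, -0.0069] [0.0, 0.0, -0.002]
[0.0079, -0.0268, -0.0069] [0.0, 0.0, -0.002]
[0.0079, -0.0268, -0.0069] [0.0, 0.0, -0.002]
```

```bash
python3 -m handwheel '{"offset":[[0,0,-0.03],[0.008,-0.035,0],[0.01,-0.035,0],[0.01,-0.03,0],[0.002,-0.004,0.01]],"twist":[[0,0,0],[0,0,0],[0,0,0],[0,0,0],[0,0,0]],"jaw":[-1,-1,-1,-1,-1]}'; python3 plan.py .475 -.031 .014 -4.6 2;python3 - <<'E'
from h import *
d=save('scene','s2'); cv2.imwrite('pics/s2c.png',cv2.resize(d['img'][150:270,180:330,::-1],(750,600)))
E
```

```text
time: 4.47
tcp_pos: [0.4746, -0.0311, 0.039]
tcp_rot: [0.0, 0.999, -0.045, 0.001]
ft_force: [-0.4, 0.3, -1.6]
width: 0.106
t 4.47 pos [ 0.4746 -0.0311  0.039 ] d [ 0.0004  0.0001 -0.025 ] rv [ 0.0002 -0.0023 -0.0097] n 2 w 0.106 F [-0.4  0.3 -1.6]
[0.0002, -0.0001, 0.0125] [0.0, -0.001, -0.005]
[0.0002, -0.0001, 0.0125] [0.0, -0.001, -0.005]
```

View pics/s2c.png

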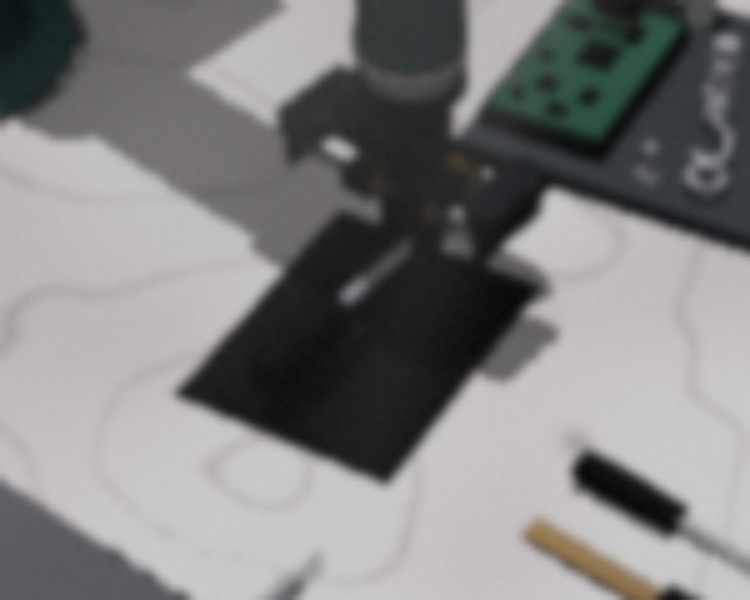

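The shank is over the mat at crop (375,270), with the handle hidden against the black mat. I'll lower it and release.

```bash
python3 -m handwheel '{"offset":[[0,0,0.012],[0,0,0.008],[0,0,0.005],[0,0,0.002],[0,0,0]],"twist":[[0,0,0],[0,0,0],[0,0,0],[0,0,0],[0,0,0]],"jaw":[-1,-1,-1,-1,-1]}'
```

```text
time: 5.15
tcp_pos: [0.4727, -0.0329, 0.0121]
tcp_rot: [-0.001, 0.999, -0.048, -0.002]
ft_force: [-0.6, 1.6, 0.2]
width: 0.1
```

```bash
python3 -m handwheel '{"offset":[[0,0,0],[0,0,0],[0,0,0],[0,0,0],[0,0,0]],"twist":[[0,0,0],[0,0,0],[0,0,0],[0,0,0],[0,0,0]],"jaw":[0,0.4,1,1,1]}';python3 -m handwheel '{"offset":[[0,0,-0.04],[0,0.01,-0.06],[0,0.02,-0.06],[0,0.02,-0.04],[0,0,0]],"twist":[[0,0,0],[0,0,0],[0,0,0],[0,0,0],[0,0,0]],"jaw":[1,1,1,1,1]}'; python3 - <<'E'
from h import *
s=observe(); d=save('wrist','w4'); print(s['tcp_pos'],s['tcp_rot'])
np.savez('/tmp/w4s.npz',p=s['tcp_pos'],q=s['tcp_rot'])
cv2.imwrite('pics/w4g.png',(255*(d['img'][:,:,::-1]/255.)**.5).astype('uint8'))
d=save('scene','s3');
E
```

```text
time: 5.78
tcp_pos: [0.4724, -0.0344, 0.0114]
tcp_rot: [-0.001, 0.999, -0.049, -0.002]
ft_force: [-0.2, 0.3, 0.1]
width: 0.645
time: 6.4
tcp_pos: [0.4672, -0.0856, 0.2161]
tcp_rot: [-0.0, 0.999, -0.048, -0.004]
ft_force: [0.4, 1.2, 0.8]
width: 0.995
[ 0.46720873 -0.08559046  0.21612242] [-3.41431145e-04  9.98840184e-01 -4.80174950e-02 -3.53426295e-03]
```

View pics/w4g.png

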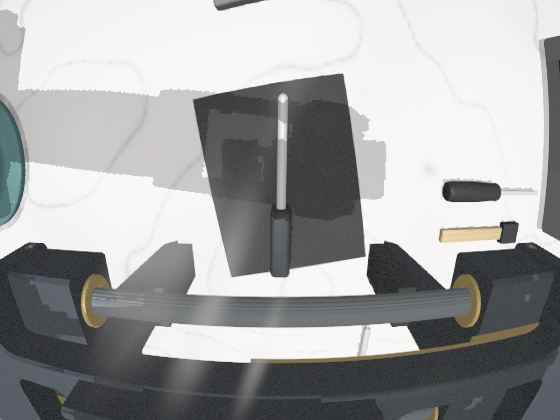

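View pics/s3.png

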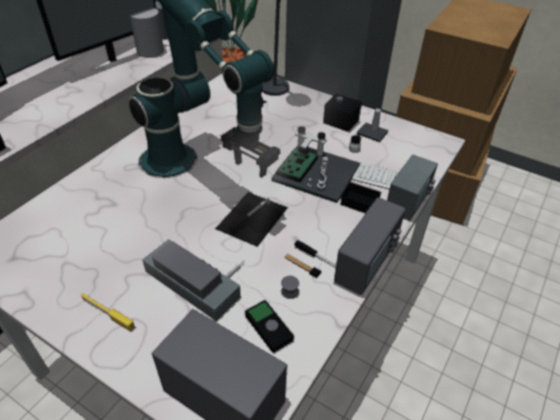

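The puller lies on the mat, prong end at wrist (283,97), handle from (281,207) to (280,275). I'll measure it now and take it by the handle.

```bash
python3 - <<'E'
from h import *
d=dict(np.load('/tmp/w4.npz')); t=np.load('/tmp/w4s.npz'); s=dict(tcp_pos=t['p'],tcp_rot=t['q'])
np.set_printoptions(precision=4,suppress=True)
for p in((283,95),(282.5,150),(281,200),): print(p,wray(d,s,*p,.026))
for p in((281,207),(280,275)): print('handle',wray(d,s,*p,.036))
for p in((193,99),(344,74),(365,256),(232,276)): print('mat',wray(d,s,*p,.002))
E
python3 plan.py .463 -.15 .009 -4.9 4
```

```text
(283, 95) [0.4782 0.0077 0.026 ]
(282.5, 150) [ 0.4721 -0.0492  0.026 ]
(281, 200) [ 0.4654 -0.1024  0.026 ]
handle [ 0.465  -0.1073  0.036 ]
handle [ 0.4561 -0.1865  0.036 ]
mat [0.3779 0.0177 0.002 ]
mat [0.5478 0.0281 0.002 ]
mat [ 0.5616 -0.1897  0.002 ]
mat [ 0.3938 -0.2008  0.002 ]
t 6.5 pos [ 0.4648 -0.0841  0.2121] d [-0.0018 -0.0659 -0.2031] rv [-0.0019  0.0143 -0.0096] n 4 w 1.001 F [-0.6  0.3 -0.6]
[0.0019, 0.0165, 0.0507] [-0.0, 0.004, -0.002]
[0.0016, 0.0165, 0.0507] [-0.0, 0.004, -0.002]
[0.0014, 0.0165, 0.0507] [-0.0, 0.004, -0.002]
[0.0012, 0.0165, 0.0508] [-0.0, 0.004, -0.002]
```

Before gripping, one close look at the fixture to measure the eye, post and pivot.

```bash
python3 -m handwheel '{"offset":[[0.03,-0.05,0],[0.03,-0.05,0],[0.03,-0.05,0],[0,-0.02,0],[0,0,0]],"twist":[[0,0,0],[0,0,0],[0,0,0],[0,0,0],[0,0,0]],"jaw":[1,1,1,1,1]}'; python3 - <<'E'
from h import *
s=observe(); d=save('wrist','w5'); print(s['tcp_pos'],s['tcp_rot'])
np.savez('/tmp/w5s.npz',p=s['tcp_pos'],q=s['tcp_rot'])
g=(255*(d['img'][:,:,::-1]/255.)**.6).astype('uint8'); cv2.imwrite('pics/w5g.png',g)
E
```

```text
time: 7.12
tcp_pos: [0.5654, 0.0822, 0.1974]
tcp_rot: [-0.0, 0.999, -0.048, -0.017]
ft_force: [0.6, -0.4, -0.5]
width: 0.997
[0.56540959 0.08220355 0.19737628] [-4.30492858e-05  9.98704199e-01 -4.77946816e-02 -1.74811220e-02]
```

View pics/w5g.png

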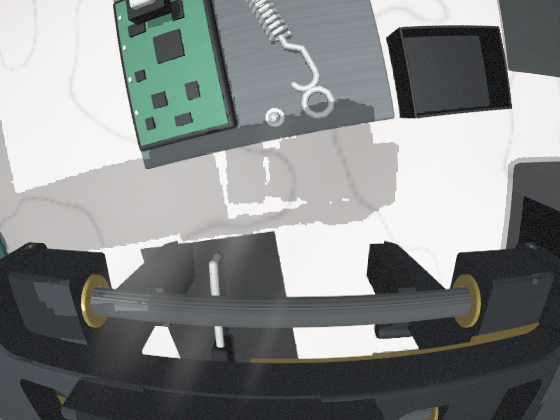

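```bash
python3 -m handwheel '{"offset":[[0,-0.05,0],[0,-0.05,0],[0,0,0]],"twist":[[0,0,0],[0,0,0],[0,0,0]],"jaw":[1,1,1]}'; python3 - <<'E'
from h import *
s=observe(); d=save('wrist','w6'); print(s['tcp_pos'],s['tcp_rot'])
np.savez('/tmp/w6s.npz',p=s['tcp_pos'],q=s['tcp_rot'])
g=(255*(d['img'][:,:,::-1]/255.)**.6).astype('uint8'); cv2.imwrite('pics/w6g.png',g)
d5=dict(np.load('/tmp/w5.npz')); t=np.load('/tmp/w5s.npz'); s5=dict(tcp_pos=t['p'],tcp_rot=t['q'])
g5=(255*(d5['img'][:,:,::-1]/255.)**.6).astype('uint8')
cv2.imwrite('pics/w5c.png',cv2.resize(g5[40:140,230:350],(720,600),interpolation=2))
print('eye',wray(d5,s5,318,101,.036),'post',wray(d5,s5,274,116,.055))
E
```

```text
time: 7.55
tcp_pos: [0.5724, 0.1775, 0.1951]
tcp_rot: [0.002, 0.999, -0.051, -0.019]
ft_force: [-0.3, -1.0, -0.7]
width: 1.001
[0.5723814  0.17752754 0.19512341] [ 0.00163182  0.99850638 -0.05106987 -0.01934476]
eye [0.60360203 0.16513437 0.036     ] post [0.56227581 0.15441578 0.055     ]
```

View pics/w6g.png

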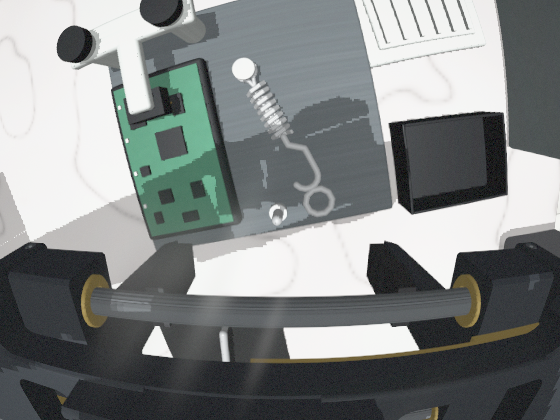

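View pics/w5c.png

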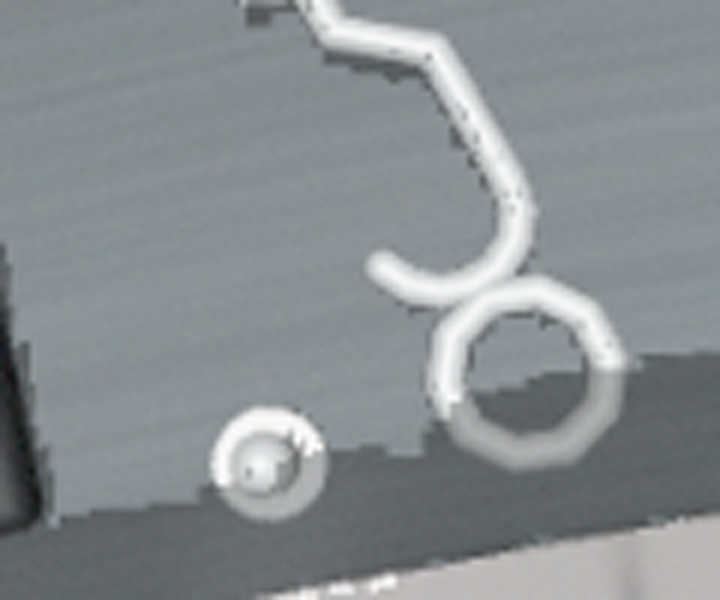

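```bash
python3 - <<'E'
from h import *
np.set_printoptions(precision=4,suppress=True)
g=cv2.imread('pics/w6g.png'); cv2.imwrite('pics/w6c.png',cv2.resize(g[50:230,225:345],(520,780),interpolation=2)[:,:520][0:780])
cv2.imwrite('pics/w6c.png',cv2.resize(g[170:230,260:340],(800,600),interpolation=2))
def L(n):
    d=dict(np.load(f'/tmp/{n}.npz')); t=np.load(f'/tmp/{n}s.npz'); return d,dict(tcp_pos=t['p'],tcp_rot=t['q'])
d,s=L('w5'); c=lambda u,v:(230+u/6-.5,40+v/6-.5)
print('w5 posttop',wray(d,s,*c(262,468),.055),'ring',wray(d,s,*c(269,465),.022),'eye',wray(d,s,*c(530,372),.037))
d,s=L('w6'); print('w6 posttop',wray(d,s,277,217,.055),'ring',wray(d,s,278,214,.022),'eye',wray(d,s,319,201,.037),'piv',wray(d,s,244,69,.045))
E
```

```text
w5 posttop [0.5614 0.1532 0.055 ] ring [0.5607 0.1537 0.022 ] eye [0.6033 0.1646 0.037 ]
w6 posttop [0.5622 0.1574 0.055 ] ring [0.5608 0.1501 0.022 ] eye [0.6031 0.1642 0.037 ] piv [0.5463 0.2958 0.045 ]
```

View pics/w6c.png

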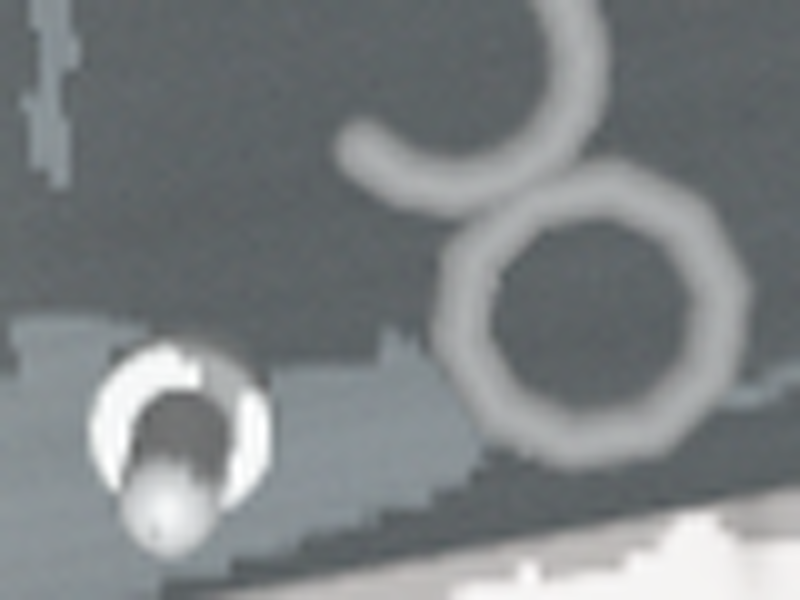

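```bash
python3 plan.py .460 -.130 .15 -6.5 6
```

```text
t 7.6 pos [0.5722 0.1759 0.195 ] d [-0.1122 -0.3059 -0.045 ] rv [0.0067 0.0388 0.0102] n 6 w 1.0 F [-0.4  0.3  0.1]
[-0.013, 0.0526, 0.0084] [0.001, 0.006, 0.002]
[-0.013, 0.0526, 0.0082] [0.001, 0.006, 0.002]
[-0.013, 0.0527, 0.0081] [0.001, 0.006, 0.002]
[-0.0129, 0.0527, 0.0079] [0.001, 0.006, 0.002]
[-0.0129, 0.0527, 0.0078] [0.001, 0.006, 0.002]
[-0.0128, 0.0527, 0.0076] [0.001, 0.006, 0.002]
```

```bash
python3 -m handwheel '{"offset":[[-0.013,0.053,0.008],[-0.013,0.053,0.008],[-0.013,0.053,0.008],[-0.013,0.053,0.008],[-0.013,0.05,0.008]],"twist":[[0.001,0.008,0.002],[0.001,0.008,0.002],[0.001,0.008,0.002],[0.001,0.008,0.002],[0.001,0.006,0.002]],"jaw":[1,1,1,1,1]}'; python3 -m handwheel '{"offset":[[-0.013,0.03,0.007],[0,0,0]],"twist":[[0,0,0],[0,0,0]],"jaw":[1,1]}'
python3 - <<'E'
from h import *
s=observe(); d=save('wrist','w7'); print(s['tcp_pos'],s['tcp_rot'])
np.savez('/tmp/w7s.npz',p=s['tcp_pos'],q=s['tcp_rot'])
g=(255*(d['img'][:,:,::-1]/255.)**.5).astype('uint8'); cv2.imwrite('pics/w7g.png',g)
E
python3 plan.py .460 -.149 .006 -6.5
```

```text
time: 8.22
tcp_pos: [0.4723, -0.0909, 0.1569]
tcp_rot: [0.003, 0.998, -0.057, 0.001]
ft_force: [1.2, -1.4, 0.8]
width: 1.0
time: 8.48
tcp_pos: [0.4502, -0.1255, 0.1489]
tcp_rot: [0.004, 0.998, -0.062, -0.0]
ft_force: [0.8, -0.2, 0.5]
width: 0.999
[ 0.45015074 -0.12547657  0.14894973] [ 3.81905521e-03  9.98059181e-01 -6.21533918e-02 -4.91000182e-04]
t 8.53 pos [ 0.4511 -0.1247  0.1494] d [ 0.0089 -0.0243 -0.1434] rv [ 0.0075 -0.0005 -0.0099] n 3 w 1.002 F [ 0.1 -0.5 -0.4]
[0.0039, 0.0073, 0.0479] [0.003, -0.0, -0.003]
[0.0039, 0.0074, 0.0478] [0.003, -0.0, -0.003]
[0.0039, 0.0076, 0.0478] [0.003, -0.0, -0.003]
```

View pics/w7g.png

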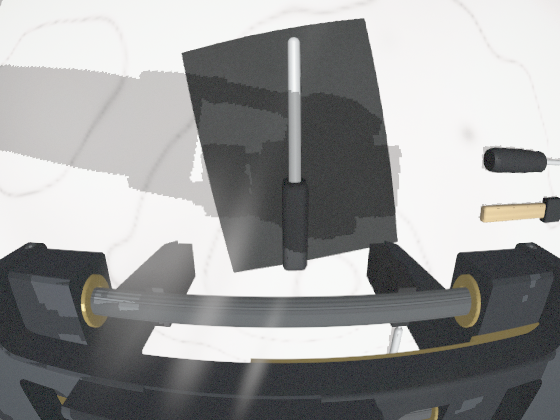

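```bash
python3 - <<'E'
from h import *
np.set_printoptions(precision=4,suppress=True)
d=dict(np.load('/tmp/w7.npz')); t=np.load('/tmp/w7s.npz'); s=dict(tcp_pos=t['p'],tcp_rot=t['q'])
print('end',wray(d,s,293.7,37.5,.029),wray(d,s,294,175,.026),'handle',wray(d,s,294.5,181,.036),wray(d,s,295,268,.036))
E
```

```text
end [0.4783 0.0084 0.029 ] [ 0.4646 -0.1058  0.026 ] handle [ 0.4642 -0.1089  0.036 ] [ 0.4559 -0.1871  0.036 ]
```

```bash
python3 -m handwheel '{"offset":[[0.004,0.008,0.048],[0.004,0.008,0.048],[0.004,0.008,0.03]],"twist":[[0.003,0,-0.003],[0.003,0,-0.003],[0.003,0,-0.003]],"jaw":[1,1,1]}';python3 plan.py .460 -.149 .006 -6.5
```

```text
time: 8.9
tcp_pos: [0.4661, -0.152, 0.0261]
tcp_rot: [0.001, 0.998, -0.057, 0.007]
ft_force: [-0.4, 0.5, -0.3]
width: 0.999
t 8.9 pos [ 0.4661 -0.152   0.0261] d [-0.0061  0.003  -0.0201] rv [ 0.0004 -0.0137 -0.0009] n 1 w 0.999 F [-0.4  0.5 -0.3]
[-0.0067, -0.0023, 0.02] [0.0, -0.014, -0.001]
```

```bash
python3 -m handwheel '{"offset":[[-0.007,-0.002,0.02],[0,0,0]],"twist":[[0,-0.014,-0.001],[0,0,0]],"jaw":[1,1]}';python3 plan.py .460 -.149 .006 -6.5
```

```text
time: 9.15
tcp_pos: [0.459, -0.1481, 0.0041]
tcp_rot: [-0.0, 0.998, -0.057, -0.002]
ft_force: [-0.4, -0.3, -0.1]
width: 1.0
t 9.15 pos [ 0.459  -0.1481  0.0041] d [ 0.001  -0.0009  0.0019] rv [-0.0004  0.0037  0.0003] n 1 w 1.0 F [-0.4 -0.3 -0.1]
[0.0011, 0.0008, -0.0019] [-0.0, 0.004, 0.0]
```

```bash
python3 -m handwheel '{"offset":[[0.001,0,-0.002],[0,0,0],[0,0,0],[0,0,0],[0,0,0]],"twist":[[0,0.004,0],[0,0,0],[0,0,0],[0,0,0],[0,0,0]],"jaw":[1,-1,-1,-1,-1]}';python3 -m handwheel '{"offset":[[0,0,0],[0,0,0],[0,0,0]],"twist":[[0,0,0],[0,0,0],[0,0,0]],"jaw":[-1,-1,-1]}';python3 plan.py .460 -.149 .1 -6.5
```

```text
time: 9.78
tcp_pos: [0.4625, -0.1479, 0.01]
tcp_rot: [0.001, 0.998, -0.056, 0.003]
ft_force: [0.1, -0.2, -0.3]
width: 0.57
time: 10.15
tcp_pos: [0.4622, -0.148, 0.01]
tcp_rot: [0.001, 0.998, -0.056, 0.003]
ft_force: [0.2, 0.8, 0.4]
width: 0.246
t 10.15 pos [ 0.4622 -0.148   0.01  ] d [-0.0022 -0.001   0.09  ] rv [ 0.0009 -0.0056  0.0016] n 2 w 0.246 F [0.2 0.8 0.4]
[-0.0008, 0.0006, -0.045] [0.0, -0.003, 0.001]
[-0.0009, 0.0006, -0.045] [0.0, -0.003, 0.001]
```

```bash
python3 -m handwheel '{"offset":[[0,0,-0.02],[0,0,-0.04],[0,0,-0.04],[0,0,0]],"twist":[[0,0,0],[0,0,0],[0,0,0],[0,0,0]],"jaw":[-1,-1,-1,-1]}';python3 plan.py .6436 .0162 .11 15 5; python3 - <<'E'
from h import *
d=save('wrist','w8');g=(255*(d['img'][:,:,::-1]/255.)**.5).astype('uint8'); cv2.imwrite('pics/w8g.png',g)
E
```

```text
time: 10.65
tcp_pos: [0.4597, -0.1473, 0.1102]
tcp_rot: [-0.0, 0.998, -0.056, 0.0]
ft_force: [1.0, -0.8, -1.2]
width: 0.248
t 10.65 pos [ 0.4597 -0.1473  0.1102] d [ 0.1839  0.1635 -0.0002] rv [-2.000e-04 -5.000e-04 -3.737e-01] n 5 w 0.248 F [ 1.  -0.8 -1.2]
[0.0329, -0.0366, 0.0001] [-0.0, -0.0, -0.075]
[0.0355, -0.034, 0.0001] [-0.0, -0.0, -0.075]
[0.038, -0.0313, 0.0] [-0.0, -0.0, -0.075]
[0.0402, -0.0284, 0.0] [-0.0, -0.0, -0.075]
[0.0422, -0.0253, 0.0] [-0.0, -0.0, -0.075]
```

View pics/w8g.png

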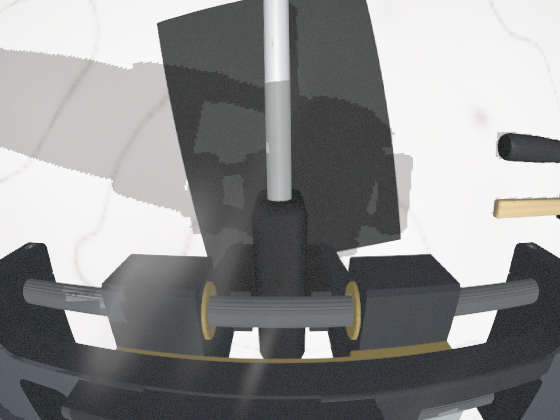

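The puller is held by its handle (wrist (280,250)), with the shank straight ahead at columns 277–279. The prong is outside the wrist view.

```bash
python3 - <<'E'
from h import *
np.set_printoptions(precision=4,suppress=True)
d=dict(np.load('/tmp/w8.npz')); s=observe()
im=d['img'].astype(int).sum(2)
for v in(5,40,70,110,150,190): print(v,np.where(im[v,255:300]>im[v,255:300].max()*.55)[0][[0,-1]]+255)
for p in((277,5),(279,190)):
  w=wray(d,s,*p,.126); print(w, rot(s['tcp_rot']).inv().apply(w-s['tcp_pos']))
E
```

```text
5 [265 286]
40 [265 287]
70 [266 287]
110 [266 289]
150 [266 289]
190 [268 290]
[ 0.4704 -0.0304  0.126 ] [-0.0007 -0.117  -0.0177]
[ 0.4626 -0.1059  0.126 ] [-0.0001 -0.0411 -0.0178]
```

```bash
python3 -m handwheel '{"offset":[[0.033,-0.037,0],[0.036,-0.034,0],[0.038,-0.031,0],[0.04,-0.028,0],[0.03,-0.02,0]],"twist":[[0,0,-0.075],[0,0,-0.075],[0,0,-0.075],[0,0,-0.075],[0,0,-0.075]],"jaw":[-1,-1,-1,-1,-1]}';python3 plan.py .6436 .0162 .08 15
```

```text
time: 11.32
tcp_pos: [0.6261, 0.0127, 0.0938]
tcp_rot: [-0.003, 0.991, 0.135, -0.011]
ft_force: [-0.4, -0.3, -1.5]
width: 0.248
t 11.32 pos [0.6261 0.0127 0.0938] d [ 0.0175  0.0035 -0.0138] rv [-0.0081  0.0204  0.0082] n 1 w 0.248 F [-0.4 -0.3 -1.5]
[0.0181, 0.0014, 0.0134] [-0.008, 0.02, 0.008]
```

```bash
python3 -m handwheel '{"offset":[[0.017,0.001,0.017],[0,0,0],[0,0,0]],"twist":[[-0.008,0.02,0.008],[0,0,0],[0,0,0]],"jaw":[-1,-1,-1]}';python3 plan.py .6426 .0162 .034 15; python3 - <<'E'
from h import *
a=save('top','t9')['img'];b=save('scene','s9')['img']
g=lambda i:(255*(i[:,:,::-1]/255.)**.6).astype('uint8')
x=cv2.resize(g(a)[160:235,170:270],(800,600),interpolation=2); cv2.imwrite('pics/t9c.png',x)
y=cv2.resize(g(b)[150:210,280:360],(800,600),interpolation=2); cv2.imwrite('pics/s9c.png',y)
E
```

```text
time: 11.7
tcp_pos: [0.6395, 0.0188, 0.0686]
tcp_rot: [-0.001, 0.991, 0.133, -0.005]
ft_force: [-0.1, 0.4, -1.2]
width: 0.246
t 11.7 pos [0.6395 0.0188 0.0686] d [ 0.0031 -0.0026 -0.0346] rv [-0.0031  0.0107  0.0042] n 1 w 0.246 F [-0.1  0.4 -1.2]
[0.0027, 0.0035, 0.0345] [-0.003, 0.011, 0.004]
```

View pics/t9c.png

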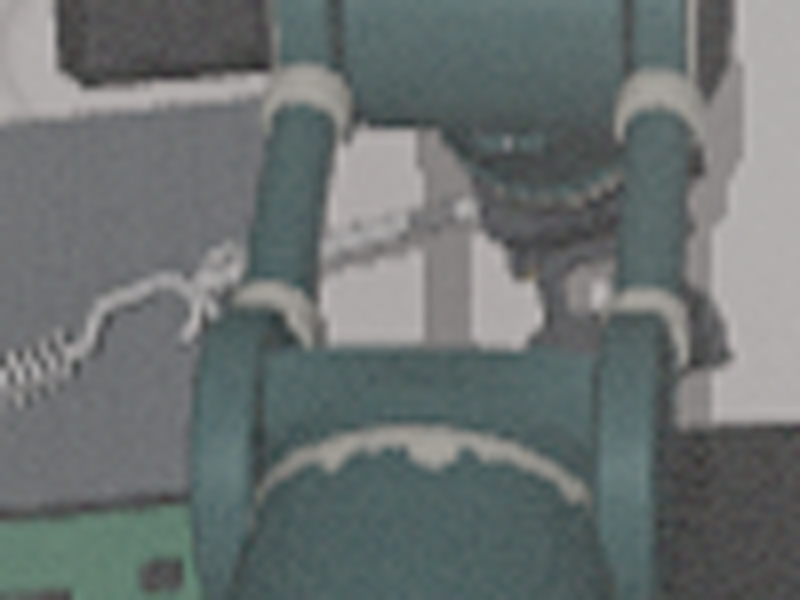

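View pics/s9c.png

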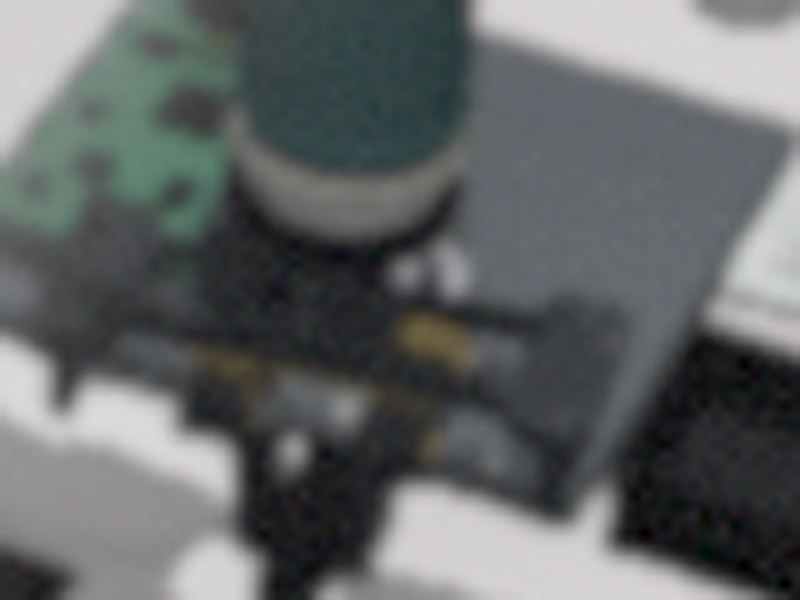

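```bash
python3 - <<'E'
from h import *
np.set_printoptions(precision=4,suppress=True)
d=dict(np.load('/tmp/t9.npz'));s=observe();p=s['tcp_pos']
q=rot(s['tcp_rot']); print('pred prong',p+q.apply([-.0005,-.153,0.008]))
for c in((205,285),(215,270),(230,262),(400,225)): print(c,pix(d,170+c[0]/8-.5,160+c[1]/8-.5,p[2]-.008+.026))
E
```

```text
pred prong [0.5987 0.1661 0.0615]
(205, 285) [0.5966 0.1622 0.0871]
(215, 270) [0.6024 0.1585 0.0871]
(230, 262) [0.6055 0.1529 0.0871]
(400, 225) [0.62   0.0884 0.0871]
```

```bash
python3 -m handwheel '{"offset":[[0.004,0.002,0],[0,0,0]],"twist":[[-0.003,0.011,0.004],[0,0,0]],"jaw":[-1,-1]}';python3 plan.py .6426 .0175 .034 15; python3 - <<'E'
from h import *
s=observe();p=s['tcp_pos'];q=rot(s['tcp_rot']); print('pred prong',p+q.apply([-.0005,-.153,0.008]))
E
```

```text
time: 12.05
tcp_pos: [0.644, 0.0166, 0.0702]
tcp_rot: [0.0, 0.992, 0.13, 0.001]
ft_force: [0.7, -0.2, -1.3]
width: 0.248
t 12.05 pos [0.644  0.0166 0.0702] d [-0.0014  0.0009 -0.0362] rv [ 0.0007 -0.0029 -0.0019] n 1 w 0.248 F [ 0.7 -0.2 -1.3]
[-0.0012, -0.0012, 0.0362] [0.001, -0.003, -0.002]
pred prong [0.60419678 0.16436887 0.0620975 ]
```

```bash
python3 -m handwheel '{"offset":[[-0.001,0,0.012],[0,0,0.012],[0,0,0]],"twist":[[0,0,-0.002],[0,0,0],[0,0,0]],"jaw":[-1,-1,-1]}';python3 -m handwheel '{"offset":[[0,0,0.01],[0,0,0.002],[0,0,0]],"twist":[[0,0,0],[0,0,0],[0,0,0]],"jaw":[-1,-1,-1]}'; python3 - <<'E'
from h import *
s=observe();p=s['tcp_pos'];q=rot(s['tcp_rot']); print('pred prong',p+q.apply([-.0005,-.153,0.008]),s['ft_force'])
a=save('top','t10')['img'];b=save('scene','s10')['img']
g=lambda i:(255*(i[:,:,::-1]/255.)**.6).astype('uint8')
x=cv2.resize(g(a)[160:235,130:230],(800,600),interpolation=2); cv2.imwrite('pics/t10c.png',x)
d=save('wrist','w10');cv2.imwrite('pics/w10g.png',g(d['img']))
E
```

```text
time: 12.42
tcp_pos: [0.6429, 0.0159, 0.0451]
tcp_rot: [0.0, 0.991, 0.13, 0.002]
ft_force: [-0.3, 0.5, -1.9]
width: 0.248
time: 12.8
tcp_pos: [0.6428, 0.016, 0.0317]
tcp_rot: [0.0, 0.991, 0.13, 0.001]
ft_force: [-0.2, 0.6, -0.8]
width: 0.248
pred prong [0.60275888 0.16369274 0.02361189] [-0.16662126  0.6332004  -0.80778329]
```

View pics/t10c.png

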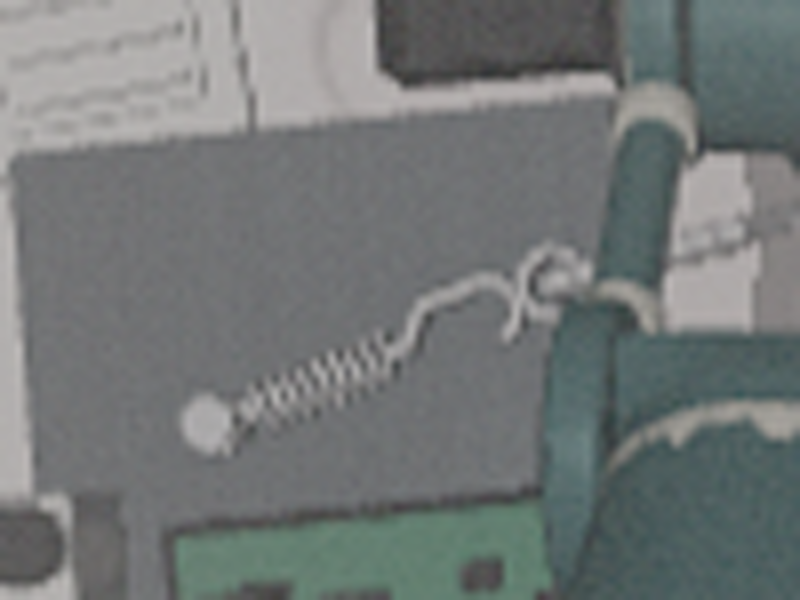

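View pics/w10g.png

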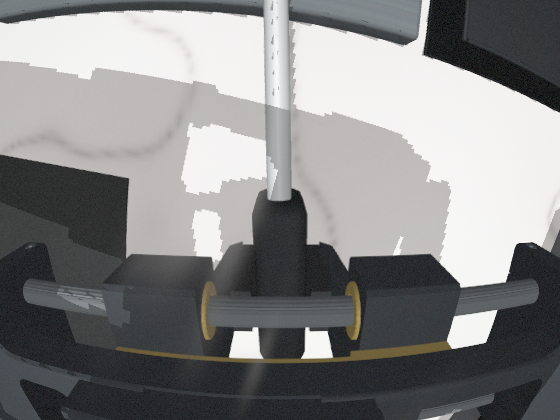

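In the top crop, the shank end sits inside the eye ring at (550,280), and there is no contact force. Next I'll plan the stretch in polar terms about the pivot.

```bash
cat > pol.py <<'E'
import sys
from plan import *
P=np.array([.546,.296])
def cur():
    s=observe(); w=s['tcp_pos']+rot(s['tcp_rot']).apply([-.0005,-.153,.008]); v=w[:2]-P
    print('prong',w.round(4),'r',np.hypot(*v).round(4),'ang',round(np.arctan2(v[1],v[0])+np.radians(84),3),'F',np.round(s['ft_force'],1),'tau',np.round(s['wrist_torque'],2))
if __name__=='__main__':
    cur(); r,a,tip=[float(v) for v in sys.argv[1:4]]; n=int(sys.argv[4])
    k=float(sys.argv[5]) if len(sys.argv)>5 else .6
    th=a-np.radians(84); w=P+r*np.array([np.cos(th),np.sin(th)])
    hd=6+np.degrees(a)*k; hr=np.radians(hd+90); t=w-.153*np.array([np.cos(hr),np.sin(hr)])
    plan(t[0],t[1],tip+.008,hd,n)
E
python3 pol.py .175 .3 .025 4
```

```text
prong [0.6029 0.1637 0.024 ] r 0.144 ang 0.302 F [-0.6  1.1 -1.6] tau [-0.1  -0.11  0.01]
t 12.95 pos [0.643  0.016  0.0321] d [ 0.0149 -0.0277  0.0009] rv [ 0.0008 -0.0034 -0.0232] n 4 w 0.248 F [-0.6  1.1 -1.6]
[0.0018, 0.0077, -0.0002] [0.0, -0.001, -0.006]
[0.0018, 0.0077, -0.0002] [0.0, -0.001, -0.006]
[0.0017, 0.0077, -0.0002] [0.0, -0.001, -0.006]
[0.0017, 0.0077, -0.0002] [0.0, -0.001, -0.006]
```

```bash
python3 -m handwheel '{"offset":[[0.002,0.008,0],[0.002,0.008,0],[0.002,0.008,0],[0.002,0.008,0],[0,0,0]],"twist":[[0,0,-0.006],[0,0,-0.006],[0,0,-0.006],[0,0,-0.006],[0,0,0]],"jaw":[-1,-1,-1,-1,-1]}';python3 pol.py .192 .3 .025 2;python3 - <<'E'
from h import *
a=save('top','t11')['img']
g=lambda i:(255*(i[:,:,::-1]/255.)**.6).astype('uint8')
x=cv2.resize(g(a)[160:235,130:230],(800,600),interpolation=2); cv2.imwrite('pics/t11c.png',x)
E
```

```text
time: 13.58
tcp_pos: [0.6585, -0.012, 0.0316]
tcp_rot: [-0.002, 0.99, 0.143, -0.0]
ft_force: [-2.2, 6.5, -3.0]
width: 0.248
prong [0.6148 0.1346 0.0243] r 0.1754 ang 0.298 F [-2.2  6.5 -3. ] tau [0.76 0.2  0.03]
t 13.57 pos [ 0.6585 -0.012   0.0316] d [ 0.0061 -0.0153  0.0014] rv [-0.0046 -0.0006  0.0016] n 2 w 0.248 F [-2.2  6.5 -3. ]
[0.0008, 0.0082, -0.0007] [-0.002, -0.0, 0.001]
[0.0008, 0.0082, -0.0007] [-0.002, -0.0, 0.001]
```

View pics/t11c.png

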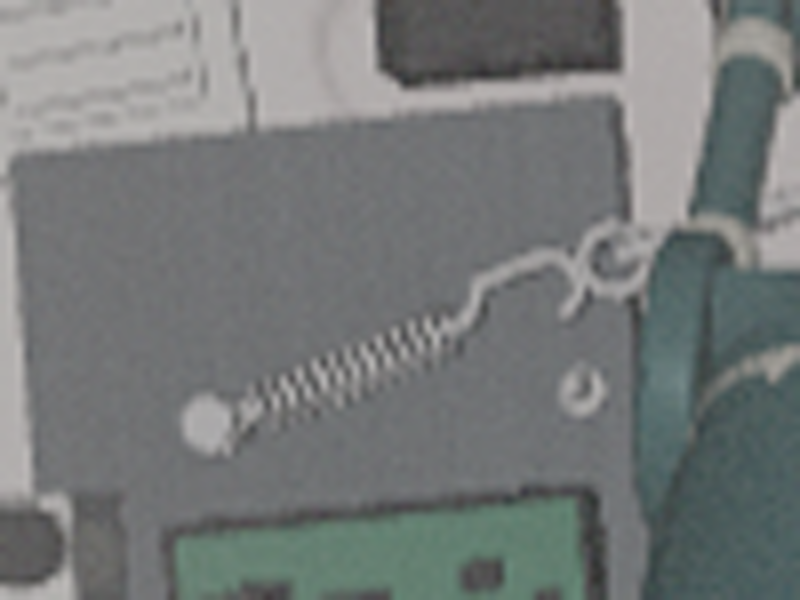

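The spring is stretching: eye at (612,258) with the prong bearing on its far side, force about 6.5 N. I'll stretch further.

```bash
python3 -m handwheel '{"offset":[[0.001,0.008,0],[0.001,0.008,0],[0,0,0]],"twist":[[-0.002,0,0],[-0.002,0,0],[0,0,0]],"jaw":[-1,-1,-1]}';python3 pol.py .192 0.0 .026 8
```

```text
time: 14.0
tcp_pos: [0.6619, -0.0236, 0.0299]
tcp_rot: [-0.004, 0.99, 0.142, -0.003]
ft_force: [-3.3, 7.4, -1.0]
width: 0.245
prong [0.6183 0.1231 0.0232] r 0.1874 ang 0.292 F [-3.3  7.4 -1. ] tau [1.15 0.32 0.15]
t 14.0 pos [ 0.6619 -0.0236  0.0299] d [-0.0799 -0.0235  0.0041] rv [-0.0081  0.0057  0.1805] n 8 w 0.245 F [-3.3  7.4 -1. ]
[-0.0104, 0.0, -0.0005] [-0.001, 0.001, 0.023]
[-0.0104, 0.0002, -0.0005] [-0.001, 0.001, 0.023]
[-0.0104, 0.0005, -0.0005] [-0.001, 0.001, 0.023]
[-0.0104, 0.0007, -0.0005] [-0.001, 0.001, 0.023]
[-0.0104, 0.0009, -0.0005] [-0.001, 0.001, 0.023]
[-0.0103, 0.0012, -0.0005] [-0.001, 0.001, 0.023]
[-0.0103, 0.0014, -0.0005] [-0.001, 0.001, 0.023]
[-0.0103, 0.0016, -0.0005] [-0.001, 0.001, 0.023]
```

```bash
python3 -m handwheel '{"offset":[[-0.008,0.003,-0.001],[-0.01,0.003,-0.001],[-0.01,0.002,-0.001],[-0.01,0.002,-0.001],[0,0.001,0]],"twist":[[-0.002,0.001,0.023],[-0.002,0.001,0.023],[-0.001,0.001,0.023],[-0.001,0.001,0.023],[0,0,0]],"jaw":[-1,-1,-1,-1,-1]}';python3 pol.py .192 0.0 .026 5;python3 - <<'E'
from h import *
a=save('top','t12')['img']
g=lambda i:(255*(i[:,:,::-1]/255.)**.6).astype('uint8')
x=cv2.resize(g(a)[160:235,130:230],(800,600),interpolation=2); cv2.imwrite('pics/t12c.png',x)
E
```

```text
time: 14.62
tcp_pos: [0.6216, -0.0371, 0.0308]
tcp_rot: [-0.007, 0.996, 0.094, -0.006]
ft_force: [-2.7, 8.2, -2.8]
width: 0.247
prong [0.5924 0.1132 0.0253] r 0.1886 ang 0.144 F [-2.7  8.2 -2.8] tau [ 1.03  0.18 -0.  ]
t 14.62 pos [ 0.6216 -0.0371  0.0308] d [-0.0396 -0.01    0.0032] rv [-0.0153  0.0117  0.0835] n 5 w 0.247 F [-2.7  8.2 -2.8]
[-0.0082, 0.0005, -0.0006] [-0.003, 0.002, 0.017]
[-0.0081, 0.0006, -0.0006] [-0.003, 0.002, 0.017]
[-0.0081, 0.0008, -0.0006] [-0.003, 0.002, 0.017]
[-0.0081, 0.0009, -0.0006] [-0.003, 0.002, 0.017]
[-0.0081, 0.001, -0.0006] [-0.003, 0.002, 0.017]
```

View pics/t12c.png

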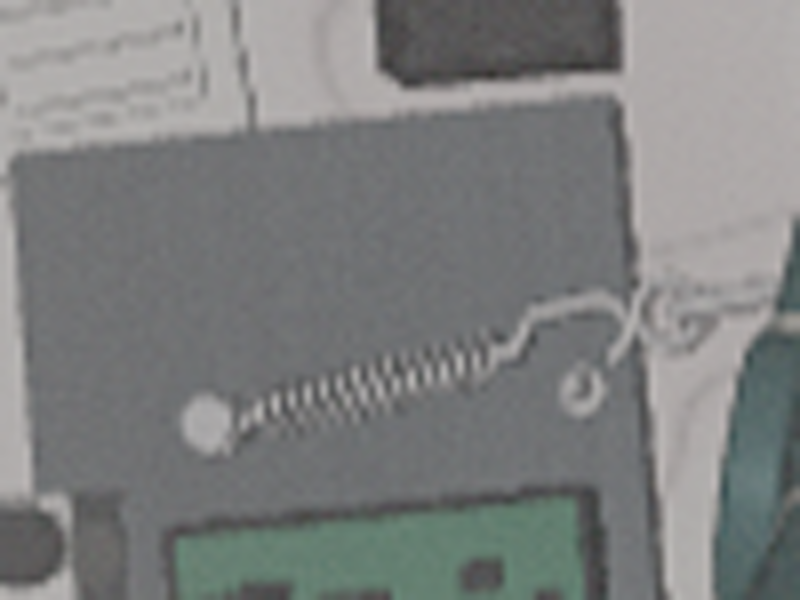

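The hook's lip at (612,360) is outside the post at (583,388). I'll go on swinging to angle 0.

```bash
python3 -m handwheel '{"offset":[[-0.008,0.002,-0.001],[-0.008,0.002,-0.001],[-0.008,0.002,-0.001],[-0.008,0.002,-0.001],[-0.006,0.002,0]],"twist":[[-0.003,0.002,0.017],[-0.003,0.002,0.017],[-0.003,0.002,0.017],[-0.003,0.002,0.017],[-0.002,0.002,0.017]],"jaw":[-1,-1,-1,-1,-1]}';python3 pol.py .192 0.0 .026 3;python3 - <<'E'
from h import *
a=save('top','t13')['img']
g=lambda i:(255*(i[:,:,::-1]/255.)**.6).astype('uint8')
x=cv2.resize(g(a)[160:235,130:230],(800,600),interpolation=2); cv2.imwrite('pics/t13c.png',x)
E
```

```text
time: 15.3
tcp_pos: [0.5816, -0.0465, 0.0322]
tcp_rot: [-0.006, 0.999, 0.049, -0.004]
ft_force: [-0.9, 8.1, -2.1]
width: 0.246
prong [0.5661 0.1059 0.0262] r 0.1912 ang 0.001 F [-0.9  8.1 -2.1] tau [ 1.07 -0.08 -0.06]
t 15.3 pos [ 0.5816 -0.0465  0.0322] d [ 0.0005 -0.0007  0.0018] rv [-0.0129  0.0079 -0.0069] n 3 w 0.246 F [-0.9  8.1 -2.1]
[0.0001, 0.0002, -0.0006] [-0.004, 0.003, -0.002]
[0.0001, 0.0002, -0.0006] [-0.004, 0.003, -0.002]
[0.0001, 0.0002, -0.0006] [-0.004, 0.003, -0.002]
```

View pics/t13c.png

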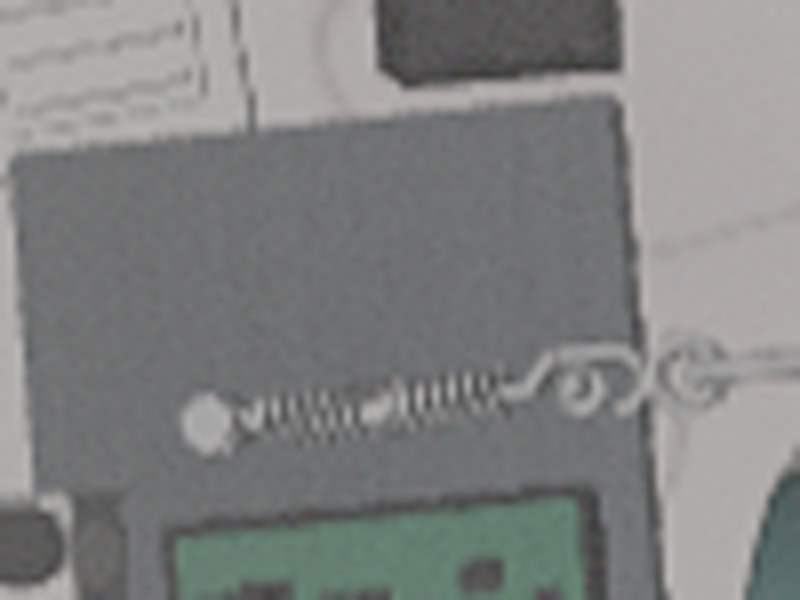

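The post at (582,388) is inside the J. I'll ease back towards the pivot.

```bash
python3 -m handwheel '{"offset":[[0,-0.005,-0.001],[0,-0.006,0],[0,-0.006,0],[0,-0.003,0],[0,0,0]],"twist":[[-0.002,0.002,0],[-0.002,0.002,0],[0,0,0],[0,0,0],[0,0,0]],"jaw":[-1,-1,-1,-1,-1]}';python3 pol.py .168 0.0 .026 2;python3 - <<'E'
from h import *
a=save('top','t14')['img']
g=lambda i:(255*(i[:,:,::-1]/255.)**.6).astype('uint8')
x=cv2.resize(g(a)[160:235,130:230],(800,600),interpolation=2); cv2.imwrite('pics/t14c.png',x)
E
```

```text
time: 15.98
tcp_pos: [0.5789, -0.0255, 0.033]
tcp_rot: [-0.005, 0.999, 0.048, -0.002]
ft_force: [-0.8, -0.5, -1.1]
width: 0.245
prong [0.5637 0.1268 0.0266] r 0.1701 ang -0.0 F [-0.8 -0.5 -1.1] tau [-0.11 -0.09 -0.01]
t 15.97 pos [ 0.5789 -0.0255  0.033 ] d [0.0006 0.0023 0.001 ] rv [-0.0107  0.0042 -0.0088] n 2 w 0.245 F [-0.8 -0.5 -1.1]
[0.0004, -0.0011, -0.0005] [-0.005, 0.002, -0.004]
[0.0004, -0.0011, -0.0005] [-0.005, 0.002, -0.004]
```

View pics/t14c.png

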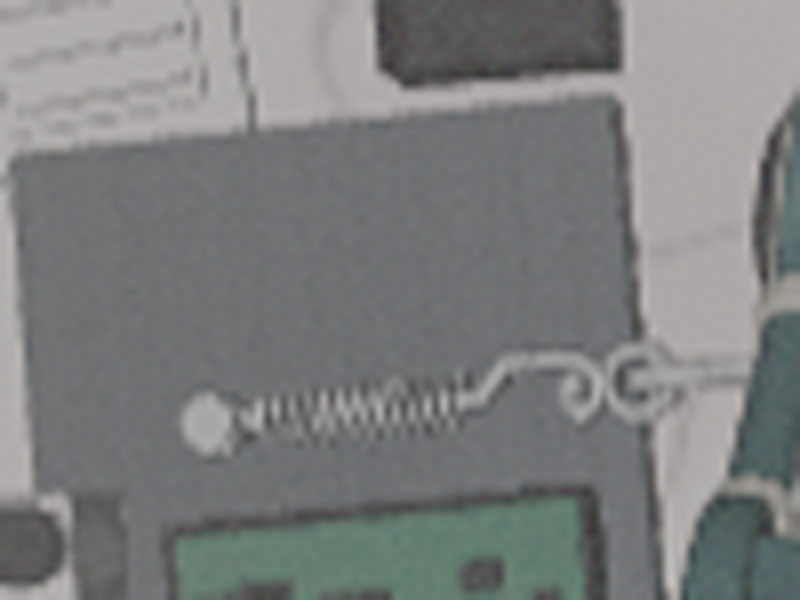

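The hook's curve is on the post at (590,385) and the force is back to zero. I'll centre the prong in the eye and lift straight out.

```bash
python3 -m handwheel '{"offset":[[0,-0.002,0],[0,0,-0.01],[0,0,-0.012],[0,0,-0.02],[0,0,-0.04]],"twist":[[0,0,0],[0,0,0],[0,0,0],[0,0,0],[0,0,0]],"jaw":[-1,-1,-1,-1,-1]}';python3 pol.py .168 0.0 .09 1;python3 - <<'E'
from h import *
a=save('top','t15')['img'];b=save('scene','s15')['img']
g=lambda i:(255*(i[:,:,::-1]/255.)**.6).astype('uint8')
x=cv2.resize(g(a)[160:235,130:230],(800,600),interpolation=2); cv2.imwrite('pics/t15c.png',x)
E
```

```text
time: 16.65
tcp_pos: [0.5771, -0.0255, 0.1161]
tcp_rot: [-0.005, 0.999, 0.047, -0.005]
ft_force: [-0.9, -0.8, -1.3]
width: 0.249
prong [0.5621 0.1269 0.1098] r 0.1699 ang -0.01 F [-0.9 -0.8 -1.3] tau [-0.07 -0.12  0.01]
t 16.65 pos [ 0.5771 -0.0255  0.1161] d [ 0.0024  0.0022 -0.0181] rv [-0.011   0.0095 -0.01  ] n 1 w 0.249 F [-0.9 -0.8 -1.3]
[0.0028, -0.0018, 0.0181] [-0.011, 0.009, -0.01]
```

View pics/t15c.png

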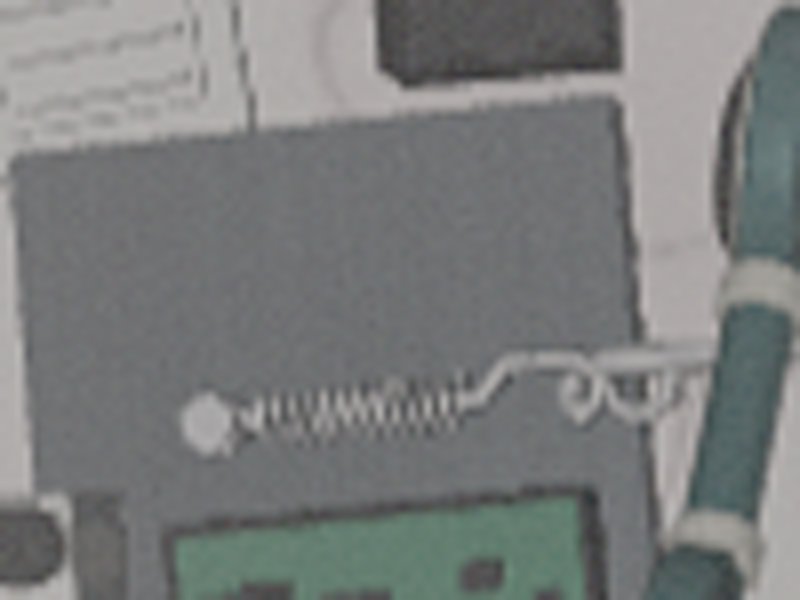

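View pics/s15.png

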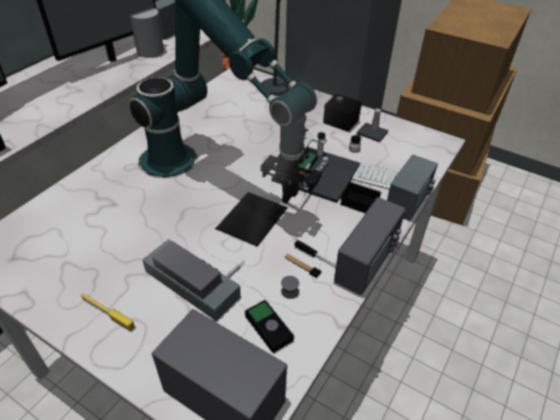

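The spring stays hooked without the tool. Next I'll return the puller to the mat.

```bash
python3 plan.py .476 -.146 .08 4 4
```

```text
t 16.75 pos [ 0.5828 -0.026   0.1223] d [-0.1068 -0.12   -0.0423] rv [-0.0085 -0.004   0.0249] n 4 w 0.249 F [ 0.8  0.2 -0.7]
[-0.0295, 0.0274, 0.0102] [-0.002, -0.001, 0.006]
[-0.0293, 0.0276, 0.0103] [-0.002, -0.001, 0.006]
[-0.0291, 0.0278, 0.0104] [-0.002, -0.001, 0.006]
[-0.0289, 0.0279, 0.0105] [-0.002, -0.001, 0.006]
```

```bash
python3 -m handwheel '{"offset":[[-0.028,0.028,0],[-0.029,0.028,0.01],[-0.029,0.028,0.01],[-0.025,0.025,0.01],[0,0,0]],"twist":[[-0.002,-0.001,0.006],[-0.002,-0.001,0.006],[-0.002,-0.001,0.006],[-0.002,-0.001,0.006],[0,0,0]],"jaw":[-1,-1,-1,-1,-1]}';python3 plan.py .476 -.146 .03 4 2
```

```text
time: 17.38
tcp_pos: [0.4803, -0.1468, 0.0918]
tcp_rot: [0.001, 0.999, 0.036, 0.003]
ft_force: [1.2, -0.2, -1.4]
width: 0.248
t 17.38 pos [ 0.4803 -0.1468  0.0918] d [-0.0043  0.0008 -0.0618] rv [ 0.0013 -0.0054  0.0021] n 2 w 0.248 F [ 1.2 -0.2 -1.4]
[-0.0023, -0.0006, 0.0309] [0.001, -0.003, 0.001]
[-0.0022, -0.0006, 0.0309] [0.001, -0.003, 0.001]
```

```bash
python3 -m handwheel '{"offset":[[-0.002,0,0.03],[-0.002,0,0.025],[0,0,0.01],[0,0,0.006],[0,0,0.003]],"twist":[[0.001,-0.003,0],[0.001,-0.003,0],[0,0,0],[0,0,0],[0,0,0]],"jaw":[-1,-1,-1,-1,-1]}';python3 plan.py .476 -.146 .011 4 2
```

```text
time: 18.0
tcp_pos: [0.4817, -0.1466, 0.0187]
tcp_rot: [0.0, 0.999, 0.036, 0.004]
ft_force: [0.7, 0.0, -1.9]
width: 0.246
t 18.0 pos [ 0.4817 -0.1466  0.0187] d [-0.0057  0.0006 -0.0077] rv [ 0.0012 -0.0073  0.0019] n 2 w 0.246 F [ 0.7  0.  -1.9]
[-0.0029, -0.0005, 0.0038] [0.001, -0.004, 0.001]
[-0.0029, -0.0005, 0.0038] [0.001, -0.004, 0.001]
```

```bash
python3 -m handwheel '{"offset":[[-0.002,0,0.005],[0,0,0.003],[0,0,0]],"twist":[[0.001,-0.004,0],[0,-0.003,0],[0,0,0]],"jaw":[-1,-1,-1]}'
```

```text
time: 18.38
tcp_pos: [0.4811, -0.147, 0.0115]
tcp_rot: [0.001, 0.999, 0.036, 0.001]
ft_force: [0.4, -0.2, -1.9]
width: 0.249
```

```bash
python3 -m handwheel '{"offset":[[0,0,0.002],[0,0,0],[0,0,0]],"twist":[[0,0,0],[0,0,0],[0,0,0]],"jaw":[-1,-1,-1]}'
```

```text
time: 18.75
tcp_pos: [0.4816, -0.1472, 0.0103]
tcp_rot: [0.001, 0.999, 0.036, 0.002]
ft_force: [-0.8, -0.3, -0.1]
width: 0.247
```

Contact with the mat: the weight has come off at the height expected. I'll release and rise.

```bash
python3 -m handwheel '{"offset":[[0,0,0],[0,0,0],[0,0,0],[0,0,0],[0,0,0]],"twist":[[0,0,0],[0,0,0],[0,0,0],[0,0,0],[0,0,0]],"jaw":[0,0.4,1,1,1]}';python3 -m handwheel '{"offset":[[0,0,-0.03],[0,0,-0.05],[0,0.01,-0.06],[0,0.03,-0.06],[0,0,0]],"twist":[[0,0,0],[0,0,0],[0,0,0],[0,0,0],[0,0,0]],"jaw":[1,1,1,1,1]}'; python3 - <<'E'
from h import *
s=observe();g=lambda i:(255*(i[:,:,::-1]/255.)**.5).astype('uint8')
np.savez('/tmp/w16s.npz',p=s['tcp_pos'],q=s['tcp_rot'])
d=save('wrist','w16');cv2.imwrite('pics/w16g.png',g(d['img']))
a=save('top','t16')['img'];b=save('scene','s16')['img']
x=cv2.resize(g(a)[120:270,120:320],(800,600),interpolation=2); cv2.imwrite('pics/t16c.png',x)
E
```

```text
time: 19.38
tcp_pos: [0.4823, -0.1475, 0.0106]
tcp_rot: [0.001, 0.999, 0.036, 0.002]
ft_force: [-0.1, 0.9, 0.1]
width: 0.792
time: 20.0
tcp_pos: [0.4833, -0.1858, 0.2116]
tcp_rot: [0.001, 0.999, 0.036, 0.001]
ft_force: [0.6, -0.1, -0.3]
width: 0.999
```

View pics/w16g.png

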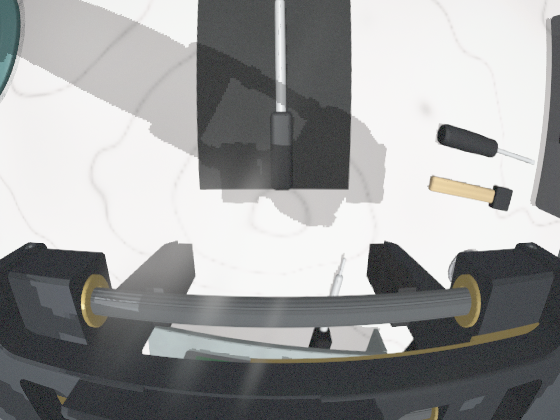

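View pics/t16c.png

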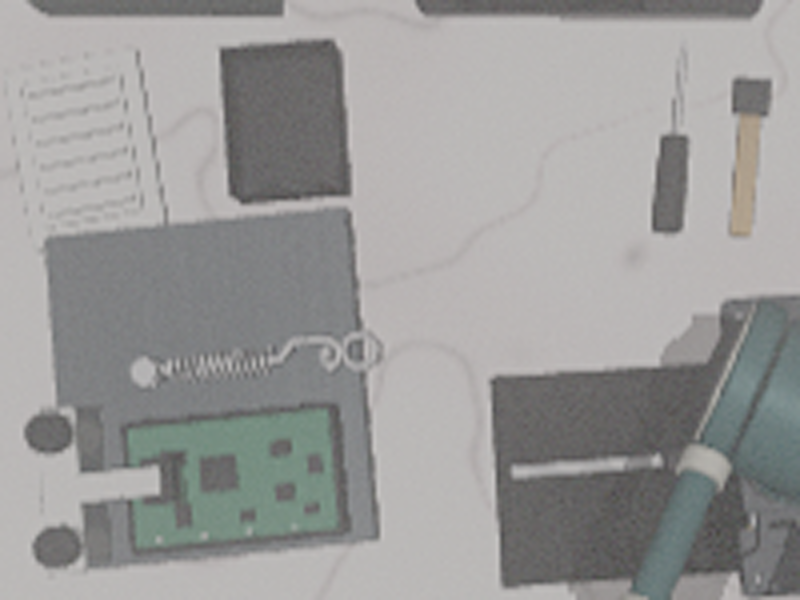

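View pics/s16.png

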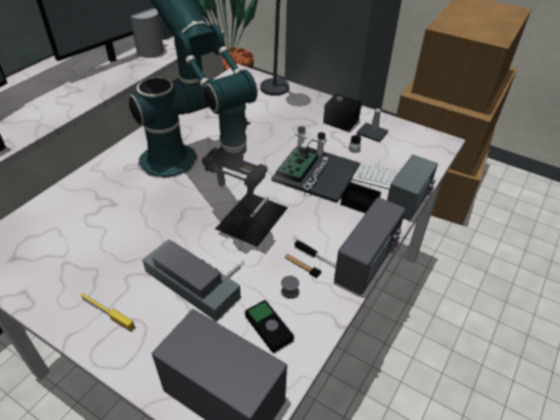

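The puller lies along the mat (shank at wrist (280,60), handle at (282,150)), let go. In the top crop the hook holds the post at (328,357), and the bystanders haven't moved. Handing in.

```bash
python3 - <<'E'
from h import *
d=dict(np.load('/tmp/w16.npz')); t=np.load('/tmp/w16s.npz'); s=dict(tcp_pos=t['p'],tcp_rot=t['q'])
print('handle',wray(d,s,282,113,.038),wray(d,s,282,188,.038),'mat edge',wray(d,s,200,189,.002),wray(d,s,350,189,.002), observe()['width'])
from cell import finish_job
print(finish_job())
E
```

```text
handle [ 0.4806239  -0.11127538  0.038     ] [ 0.48603157 -0.18614096  0.038     ] mat edge [ 0.3932283  -0.20146096  0.002     ] [ 0.56434445 -0.18942483  0.002     ] 0.9972514390703281
the job is handed in; nothing more can be done
None
```

I finished every stage and handed the job in after about 20 s of robot time; no verdict is reported.

- **First placing:** I took the puller by its shank, drew it out from under the riser and laid it on the mat.
- **Spring:** I took it again by the handle and put its prong in the eye. I stretched the spring about 42 mm (force about 8 N), swung it to angle 0 and eased it back onto the post. The force fell to zero, and the last top view shows the hook still holding with the prong lifted out.
- **Second placing:** I laid the puller back on the mat, prong down, let go and raised the gripper clear. The wrist view puts the handle at y -0.111 to -0.186 m, just inside the mat edge at about -0.195 m.
- **Bystanders:** the ones I could see look unmoved by eye; I did not measure them.
- **Not measured:** I judged the final seat error and tool tilt from pictures and contact heights only.
- **Disagreement:** the top and wrist cameras differed by about 5 mm in world y. I worked from differences measured in the wrist camera so the offset cancelled.

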